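# Hold a face-frame rail against its stile for screwing

## Robot

A 6-joint arm with a two-finger parallel gripper is mounted at the origin on the work surface. World frame = base frame: x ahead of the robot, y to its left, z up, the work surface at z = 0. Lengths are in m, angles in rad, forces in N, time in s.
With the tool pointing down it reaches from about 0.35 to 0.775 m from the base axis. Payload 7.3 kg.
Tool frame: the origin (TCP) lies midway between the tips of the shut fingers; the grasp point (between the pads) lies 19 mm behind it; z points along the fingers, y is the direction in which the jaws open and shut (so a half turn about z gives the same grasp; the last joint's range is limited). The gripper opens to 92 mm and grips with 3 to 60 N. Pads are 19 mm wide; open, the fingers measure 130 mm over their backs; the gripper's body (75 mm by 190 mm) begins 47 mm behind the grasp point.
Start: joints at [0.97, 0.342, 1.524, -0, 1.275, -0.146], TCP at [0.231, 0.472, 0.188] pointing down, gripper open.
Joint ranges: [-2.53, 2.53], [-0.77, 2.02], [0.04, 2.7], [-1, 4.14], [0.28, 2.66], [-3.11, 3.11]. Speed limits (rad/s): [2.57, 2.57, 3.14, 3.14, 3.14, 3.14].

## Interface

Orientations are given as [roll, pitch, yaw] about the fixed x, y, z axes, in that order (R = Rz(yaw) Ry(pitch) Rx(roll)).
In Python, from cell import robot gives the robot as it stands.
- The arm moves only by the shell command python3 -m crank 'ROWS' [FORCE]. ROWS is a JSON object of lists of equal length, an entry for each row: "claw": the opening, from 0 (shut) to 1 (fully open); "delta_pos": the shift along the tool's x, y, z in units of 25 mm (1.0 is 25 mm), a list of three; "roll": the turn about the tool's z in units of 6 degrees (1.0 is 6 degrees). In form: {"claw": [claw, ...], "delta_pos": [[dx, dy, dz], ...], "roll": [roll, ...]}. A call has exactly 8 rows; each row is the pose to reach, as a shift and turn from the pose commanded when the call began, along the tool's axes at that moment; what a row does not reach only later rows make up. A row lasts 1/12 s, in which the tool goes at most 41.7 mm and 7.16 degrees, less where a joint would pass 70% of its speed; a pose out of reach is approached as far as the arm can. A call with a gripper value outside its range is refused whole. The fingers move at their own pace and stop on an object; FORCE is the grip in N (left out, the last holds). Time passes only in rows, so rows that repeat a pose let the fingers close, or fill a call up. It gives the time, the measured TCP pose, the force and the opening at its end, in the units of the state.
- robot.observe(): the state, without advancing time (a new reading comes with each control period).
- robot.read_camera(name): name is "scene" or "top"; returns a dict with "color" (384x512x3 uint8, blue, green, red), "fx", "fy", "cx", "cy" (pixels), "k1" (the pictures are not rectified: a ray, as slopes to the right and down, at radius r is drawn at 1 + k1 r^2 times it, then the intrinsics apply), "rvec" (rotation vector, rad) and "tvec" (3), from world to camera coordinates, as OpenCV has them. Camera axes: x right, y down, z forward; pixel columns grow to the right and rows downward; lengths in m; the calibration is good to about 2 mm. A picture is of the moment at which its call begins. There is no depth.
- robot.hand_in(): hands the job in, once; it reports no verdict.
The state is a dict: "time": time; "qpos": joint angles; "qvel": joint speeds; "joint_efforts": joint torques, N m; "tool_pos": TCP position; "tool_rot": TCP orientation; "contact_force": force on the tool from outside, world axes, zero at the start; "torque": the same for the moment, N m; "opening": finger opening in m.
Only numpy, scipy, OpenCV 4.12 (cv2) and the standard library are available. Lean on these libraries where they do the work, as an engineer would, in place of code of your own. Each camera call takes 0.05 s, during which the arm holds its last target.

## Task

On the assembly jig, first blow the chips out of the corner: press down the red cap of the air-duster can in its holder and let it spring back up. Then take the pine rail with the pocket holes, lay it flat on the jig board, pocket holes up, with one side along the stop block and one end square and tight against the clamped stile, without ramming it, and keep hold of it, pushing it against the stile with a steady force of about 13 N (5 to 22 N is fine). Finish while still holding and pushing, so that a colleague can drive the screws, and leave everything else where it lies.

Things in the scene. Friction and masses are not known exactly. Their poses are not given: they have to be found in the camera images.
- rail: loose pine rail, a board 200 long (its x) x 45 wide (its y) x 22 thick (z), about 0.13 kg, two dark pocket holes near each end on the upper face; the ends are alike. It starts flat, pocket holes up, on the bench left or right of the jig. Origin: centre of the underside
- jig: fixed assembly jig screwed to the bench: a slick grey melamine-faced board 380 (x) x 360 (y) x 18 thick, its top 18 above the bench, with a beech fence and two toggle clamps along its +x edge that hold the stile; nothing on it but the can is higher than 75 above the bench. Origin: centre of the board's underside; +x points from the robot side to the stile, the direction in which the rail is pushed
- seat (a point): where the centre of the rail's underside comes when the rail is home, on top of the jig board, midway between two pencil lines; axes as the jig's: the rail lies along x, its end meets the stile 100 ahead of this point (+x), its side meets the stop block 22.5 to the left (+y)
- stile: fixed pine board 45 (x) x 260 (y) x 22 thick, clamped flat on the jig board across the rail's direction, axes as the jig's; origin: centre of the underside; its near face, which the rail's end is pushed against, lies 22.5 on the -x side of the origin. Stiff, wood against wood; while the rail is pressed down on the board or sideways on the stop block, friction there (about 0.25 and 0.6 of that pressure) takes part of the push before it reaches the stile
- stop_block: fixed beech block 70 (x) x 40 (y) x 22 high, screwed on the jig board, axes as the jig's, ending 10 short of the stile's near face; origin: centre of the underside; the rail's side goes along its face 20 on the -y side of the origin, the rest of the rail's side stays free
- can: fixed air-duster can, upright, 53 in diameter, in a square wooden holder (74 wide, 20 high) on the right part of the jig board, its straw towards the corner; the straw bears no load. Origin: centre of the holder's underside
- cap_top (a point): centre of the top of the can's red cap (24 in diameter, 17 high), about 195 above the bench; the cap goes straight down
- cap (a joint): travel of the sprung cap: 0 up, 0.005 m fully down; it needs about 1 N to start and 5 N at the bottom. It blows from 3.5 mm on
- pencil: loose flat red carpenter's pencil, 169 x 13 x 8, lying on the left part of the jig board, left of the stop block; leave it
- offcut: loose dark brown wooden offcut, 110 x 45 x 22, without holes, on the side of the jig where the rail is not; leave it
- screws: loose open blue tray of screws, 100 x 70 x 35; leave it
- square: loose try square with dark wooden stock and 165 steel blade, lying flat, 18 high; leave it
- glue: loose white glue bottle, 64 in diameter, 178 tall; leave it
- driver: loose cordless driver lying on its side, 60 high; leave it
- mallet: loose wooden mallet, lying, 75 high; leave it
- tape: loose yellow tape measure, 72 x 38 x 68; leave it
Things that resemble listed ones, but are neither listed nor needed, are in the scene too. What is meant by the rail is not orange, and is the smaller of those in its own colour.

How it is judged:
On the way, in this order (a step that is already met when the one before it is completed fails the run):
1. the can's cap is pressed down (3.5 mm or more of its 5 mm) (value of joint cap above 0.0035 m), for 0.2 s.
2. the cap has sprung back up (value of joint cap below 0.001 m), for 0.1 s.
3. after that, the rail is home in the corner and pushed against the stile with 5 to 22 N (x of rail in the frame of seat above -0.003 m and contact force between rail and stile between 5 and 22 N), for 0.5 s.
At the end, for the whole second after the job is handed in: The robot still holds the rail: flat on the jig board, pocket holes up, at rest (height within 3 mm, tilt under 2 degrees), within 3 mm of the stop block, square within 2 degrees, its end on the stile and pushed against it with 5 to 22 N; the cap is up (all of step 3 and contact force between any of the fingers, the arm and rail above 3 N and x of rail in the frame of seat below 0.003 m and y of rail in the frame of seat between -0.003 and 0.003 m and z of rail in the frame of seat between -0.003 and 0.003 m and angle between the x axis of rail and the x axis of seat, either way round below 0.035 rad and angle between rail's own z axis and vertical below 0.035 rad and linear speed of rail below 0.01 m/s and value of joint cap below 0.001 m); the arm keeps its last pose, push and grip.
It fails at once if the rail is rammed against the stile (over 60 N) (contact force between rail and stile above 60 N).
It fails at once if another loose thing is moved by more than 20 mm (distance of any of pencil, offcut, screws, square, glue, driver, mallet, tape from where it was at the start of the episode above 0.02 m).
It also fails if it takes over 72 s, if anything falls off the work surface, if the arm or the gripper's body presses on something with over 40 N, if the wrist force passes 120 N, or if a joint passes its speed limit or range.

## Working session

There is one attempt and no reset: what is moved stays moved. The work goes in short steps, Python scripts to look and compute and a shell command to move; the robot and the scene stay as the last step left them, time stands still between calls to the robot, and variables do not carry over. Pictures are saved under pics/ and viewed, and the job is handed in when it is done.

```bash
ls; mkdir -p pics
cat > h.py <<'E'
import numpy as np, cv2
from cell import robot
from scipy.spatial.transform import Rotation as R
def grab(n,tag):
    c=robot.read_camera(n); cv2.imwrite(f'pics/{tag}.png',c['color']); np.savez(f'pics/{tag}.npz',**c); return c
def load(tag): return dict(np.load(f'pics/{tag}.npz'))
def ray(c,u,v):
    x=(u-c['cx'])/c['fx'];y=(v-c['cy'])/c['fy'];rd=np.hypot(x,y);r=rd
    for _ in range(30): r=rd/(1+c['k1']*r*r)
    s=r/rd if rd>0 else 1
    M=cv2.Rodrigues(np.array(c['rvec'],float))[0];t=np.array(c['tvec'],float).ravel()
    return -M.T@t, M.T@np.array([x*s,y*s,1])
def px(c,u,v,z):
    o,d=ray(c,u,v); return o+d*(z-o[2])/d[2]
def proj(c,P):
    M=cv2.Rodrigues(np.array(c['rvec'],float))[0];p=M@np.array(P)+np.array(c['tvec'],float).ravel()
    x,y=p[:2]/p[2];k=1+c['k1']*(x*x+y*y); return np.array([c['fx']*x*k+c['cx'],c['fy']*y*k+c['cy']])
E
python3 - <<'E'
from h import *
for n in('scene','top'):
    c=grab(n,n+'0'); print(n,{k:np.round(v,3) for k,v in c.items() if k!='color'}, ray(c,256,192)[0])
    cv2.imwrite(f'pics/{n}0b.png',cv2.resize(c['color'],(800,600),interpolation=cv2.INTER_CUBIC))
print(robot.observe())
E
```

```text
pics
scene {'fx': np.float64(348.796), 'fy': np.float64(348.796), 'cx': np.float64(254.461), 'cy': np.float64(197.28), 'k1': np.float64(-0.065), 'rvec': array([ 2.396,  0.677, -0.241]), 'tvec': array([-0.4  , -0.104,  1.5  ])} [ 0.87577511 -0.64785532  1.1114751 ]
top {'fx': np.float64(411.413), 'fy': np.float64(411.413), 'cx': np.float64(255.559), 'cy': np.float64(187.567), 'k1': np.float64(-0.075), 'rvec': array([ 2.109, -2.142,  0.196]), 'tvec': array([0.038, 0.492, 1.393])} [0.23046169 0.03348401 1.45958958]
{'time': 0.1, 'qpos': array([ 9.70004032e-01,  3.42682983e-01,  1.52490664e+00, -1.86838000e-05,
        1.27540526e+00, -1.45980076e-01]), 'qvel': array([ 0.00091709, -0.00078457, -0.00208376,  0.00162237, -0.00026262,
       -0.00024892]), 'joint_efforts': array([ 2.19120891e-03, -4.32001984e+01, -2.44693941e+01,  7.20994477e-02,
        5.25442546e-02, -4.35633115e-05]), 'tool_pos': array([0.23036937, 0.47129725, 0.18690415]), 'tool_rot': array([-3.14020274e+00, -1.86294388e-04,  2.68678576e+00]), 'contact_force': array([ 0.2940207 ,  0.09193001, -0.1856888 ]), 'torque': array([0.022445  , 0.05539149, 0.00171557]), 'opening': 0.09159220496037021}
```

View pics/scene0b.png

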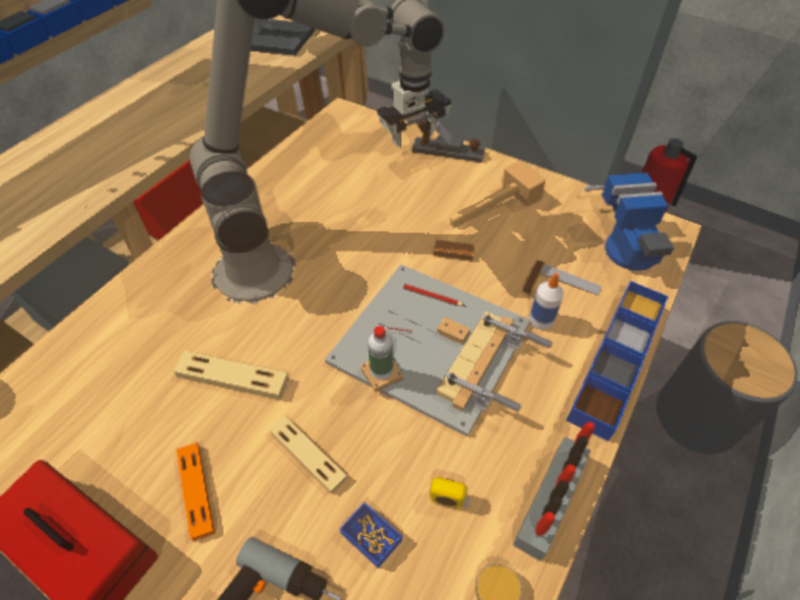

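View pics/top0b.png

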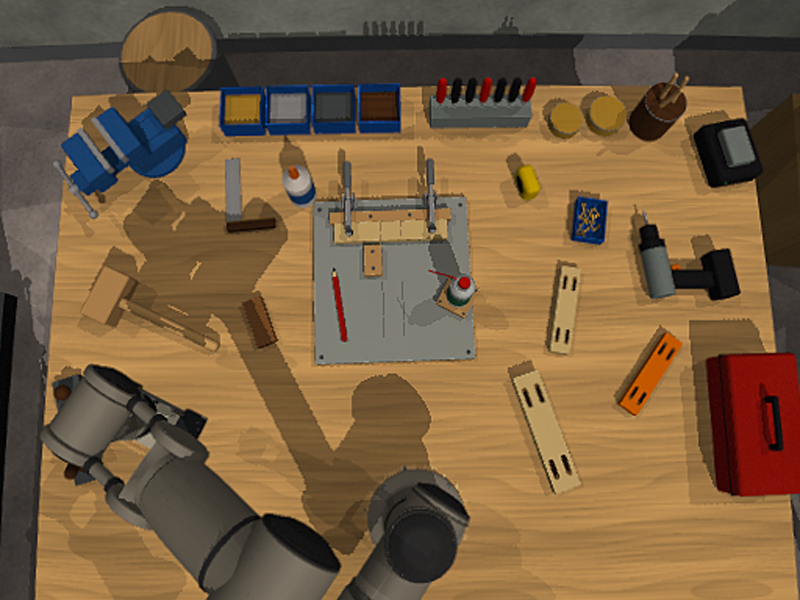

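Candidates for the rail in the top view (800x600 pixels): pine board at (563,308), larger pine board at (545,430), orange board at (650,372), and brown offcut at (258,320). By the description it's the smaller pine one at (563,308). I'll check it in a crop.

Run:
```python
from h import *
c=load('top0')
a=c['color'][155:240,335:425]; b=c['color'][120:240,195:310]
cv2.imwrite('pics/railcrop.png',cv2.resize(a,None,fx=6,fy=6,interpolation=cv2.INTER_CUBIC))
cv2.imwrite('pics/jigcrop.png',cv2.resize(b,None,fx=5,fy=5,interpolation=cv2.INTER_CUBIC))
s=load('scene0')['color'][160:290,200:350]
cv2.imwrite('pics/scenecrop.png',cv2.resize(s,None,fx=4,fy=4,interpolation=cv2.INTER_CUBIC))
```

```text
(no output)
```

View pics/railcrop.png

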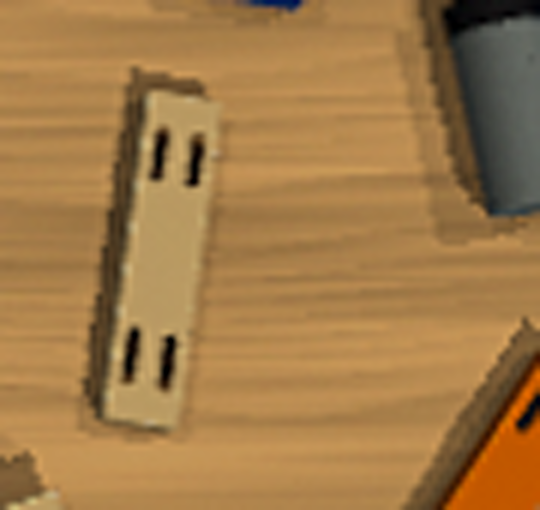

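View pics/jigcrop.png

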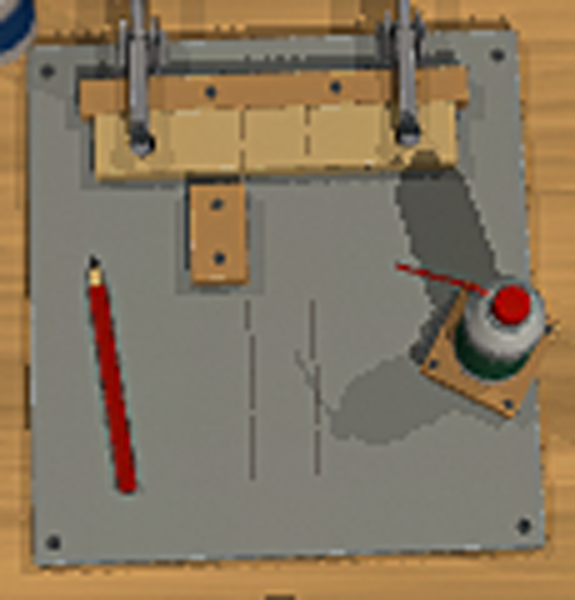

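View pics/scenecrop.png

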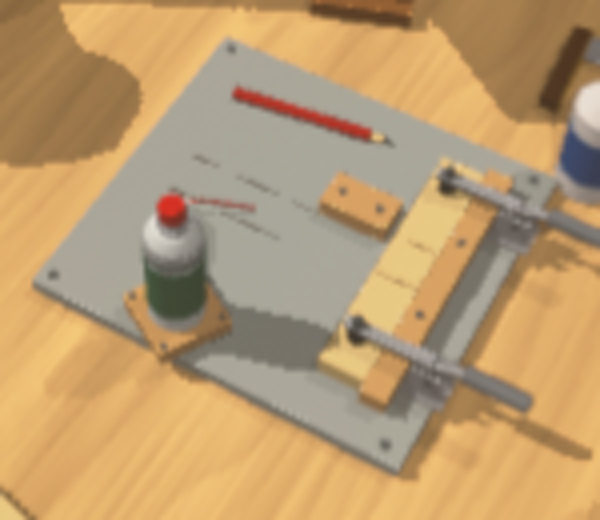

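The chosen board is the smaller pine one with four dark pocket holes up, and it lies clear. The jig crop shows the stile, stop block, pencil lines and the red cap at about (511,303).

```bash
python3 - <<'E'
from h import *
c=load('top0');s=load('scene0')
def T(x,y,z,ox=195,oy=120,k=5): return px(c,(x+.5)/k-.5+ox,(y+.5)/k-.5+oy,z)
def S(x,y,z,ox=200,oy=160,k=4): return px(s,(x+.5)/k-.5+ox,(y+.5)/k-.5+oy,z)
np.set_printoptions(precision=4,suppress=True)
r=[T(*p,.022,335,155,6) for p in[(148,90),(220,100),(180,430),(105,418)]]
r=np.array(r);print('rail',r,r.mean(0));
print('sizes',[np.linalg.norm(r[i]-r[(i+1)%4]) for i in range(4)], 'yaw',np.degrees(np.arctan2(*( (r[0]+r[1]-r[2]-r[3])[[1,0]]))))
b=np.array([T(*p,.018) for p in[(33,45),(513,32),(543,545),(37,565)]]);print('board',b,b.mean(0),[np.linalg.norm(b[i]-b[(i+1)%4]) for i in range(4)])
print('stile near',T(97,178,.04),T(457,165,.04))
print('block right edge',T(246,185,.04),T(246,283,.04),'left',T(190,185,.04),T(192,283,.04))
print('pencil L',T(248,305,.018),T(252,478,.018),'R',T(312,300,.018),T(318,475,.018))
print('cap',T(511,305,.195),S(172,203,.195))
print('scene board',[S(*p,.018) for p in[(228,38),(553,185),(400,472),(35,285)]])
print('scene stile near-top',S(440,165,.04),S(322,358,.04),'block',S(388,238,.04),S(320,203,.04))
print('scene rail')
E
python3 - <<'E'
import sys;sys.path.insert(0,'.')
import os;os.chdir('.')
from h import *
s=load('scene0')['color'][255:325,165:230]
cv2.imwrite('pics/src.png',cv2.resize(s,None,fx=8,fy=8,interpolation=cv2.INTER_CUBIC))
E
```

```text
rail [[ 0.5571 -0.3443  0.022 ]
 [ 0.5504 -0.3876  0.022 ]
 [ 0.3529 -0.3509  0.022 ]
 [ 0.3608 -0.307   0.022 ]] [ 0.4553 -0.3474  0.022 ]
sizes [np.float64(0.0437995712000559), np.float64(0.20083671800515696), np.float64(0.044604860080750604), np.float64(0.19985401462787078)] yaw -10.646533392585297
board [[ 0.721   0.2262  0.018 ]
 [ 0.7255 -0.1265  0.018 ]
 [ 0.349  -0.1347  0.018 ]
 [ 0.3403  0.2199  0.018 ]] [0.5339 0.0462 0.018 ] [np.float64(0.3527590466576948), np.float64(0.37661760863149096), np.float64(0.3547370818017072), np.float64(0.3807400278740609)]
stile near [0.6133 0.1764 0.04  ] [ 0.6189 -0.0805  0.04  ]
block right edge [0.6065 0.0702 0.04  ] [0.5351 0.0709 0.04  ] left [0.6071 0.1101 0.04  ] [0.5357 0.109  0.04  ]
pencil L [0.5237 0.0702 0.018 ] [0.3994 0.0687 0.018 ] R [0.5267 0.0244 0.018 ] [0.4008 0.0222 0.018 ]
cap [ 0.4852 -0.0993  0.195 ] [ 0.4883 -0.1007  0.195 ]
scene board [array([0.3463, 0.2191, 0.018 ]), array([0.7207, 0.2183, 0.018 ]), array([ 0.7315, -0.1314,  0.018 ]), array([ 0.356 , -0.1409,  0.018 ])]
scene stile near-top [0.6201 0.166  0.04  ] [ 0.6262 -0.0809  0.04  ] block [0.6166 0.063  0.04  ] [0.5428 0.0652 0.04  ]
scene rail
```

View pics/src.png

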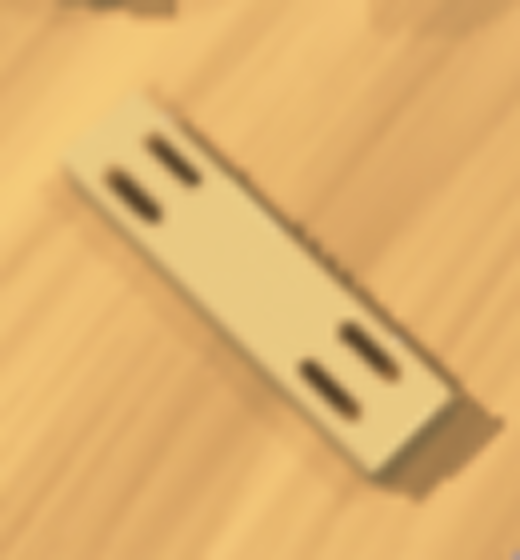

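```bash
cat >> h.py <<'E'
def to(x,y,z,yaw=None):
    o=robot.observe();p=o['tool_pos'];M=R.from_euler('xyz',o['tool_rot']).as_matrix()
    d=M.T@(np.array([x,y,z])-p)/.025
    print('delta units',np.round(d,3),'roll units',None if yaw is None else round(-(((yaw-np.degrees(o['tool_rot'][2])+90)%180)-90)/6,3))
E
python3 - <<'E'
from h import *
s=load('scene0')
r=np.array([px(s,(x+.5)/8-.5+165,(y+.5)/8-.5+255,.022) for x,y in[(135,92),(65,165),(375,478),(460,392)]])
print(r,r.mean(0),[np.linalg.norm(r[i]-r[(i+1)%4]) for i in range(4)],np.degrees(np.arctan2(*((r[2]+r[3]-r[0]-r[1])[[1,0]]))))
to(.487,-.1,.26,169.4)
E
```

```text
[[ 0.36391589 -0.30887782  0.022     ]
 [ 0.36018907 -0.35178177  0.022     ]
 [ 0.5520343  -0.39192016  0.022     ]
 [ 0.56047988 -0.34501316  0.022     ]] [ 0.45915479 -0.34939823  0.022     ] [np.float64(0.04306551484210022), np.float64(0.19599919763842782), np.float64(0.04766124700297756), np.float64(0.1998578607726681)] -11.110067793145943
delta units [-19.26  -16.024  -2.905] roll units -2.576
```

```bash
python3 -m crank '{"claw":[0,0,0,0,0,0,0,0],"delta_pos":[[0,0,-1],[-0.6,-0.5,-2],[-2,-1.6,-2.9],[-3.2,-2.6,-2.9],[-4.4,-3.6,-2.9],[-5.6,-4.6,-2.9],[-6.8,-5.6,-2.9],[-8,-6.6,-2.9]],"roll":[-0.3,-0.7,-1.1,-1.5,-1.9,-2.3,-2.6,-2.6]}' 20; python3 -c "
from h import *
to(.487,-.1,.26,169.2)"
```

```text
time: 0.77
tool_pos: [0.3378, 0.2337, 0.2599]
tool_rot: [-3.142, -0.0, 2.961]
contact_force: [0.7, -0.2, 0.4]
opening: 0.043
delta units [-8.2650e+00 -1.2061e+01 -5.0000e-03] roll units 0.077
```

```bash
python3 -m crank '{"claw":[0,0,0,0,0,0,0,0],"delta_pos":[[-0.7,-1.1,0],[-1.5,-2.2,0],[-2.4,-3.5,0],[-3.3,-4.8,0],[-4.2,-6.1,0],[-5.1,-7.4,0],[-6,-8.7,0],[-6.6,-9.6,0]],"roll":[0,0,0,0,0,0,0,0]}'; python3 -m crank '{"claw":[0,0,0,0,0,0,0,0],"delta_pos":[[-0.7,-1,0],[-1.3,-1.9,0],[-1.7,-2.45,0],[-1.7,-2.45,0.5],[-1.7,-2.45,1],[-1.7,-2.45,1.5],[-1.7,-2.45,1.8],[-1.7,-2.45,1.8]],"roll":[0,0,0,0,0,0,0,0]}'; python3 -c "
from h import *
to(.487,-.1,.197,169.2)
for n in('scene','top'):
    c=grab(n,n+'1');x,y=proj(c,[.487,-.1,.195]).astype(int); cv2.imwrite('pics/%s1c.png'%n,cv2.resize(c['color'][y-40:y+40,x-50:x+50],None,fx=6,fy=6,interpolation=cv2.INTER_CUBIC))"
```

```text
time: 1.43
tool_pos: [0.4572, -0.0335, 0.2596]
tool_rot: [-3.141, -0.0, 2.957]
contact_force: [0.1, 0.3, 0.5]
opening: 0.0007
time: 2.1
tool_pos: [0.4861, -0.098, 0.2132]
tool_rot: [3.141, -0.004, 2.959]
contact_force: [-0.1, -0.8, 1.0]
opening: 0.0007
delta units [-0.052 -0.073  0.648] roll units 0.056
```

View pics/scene1c.png

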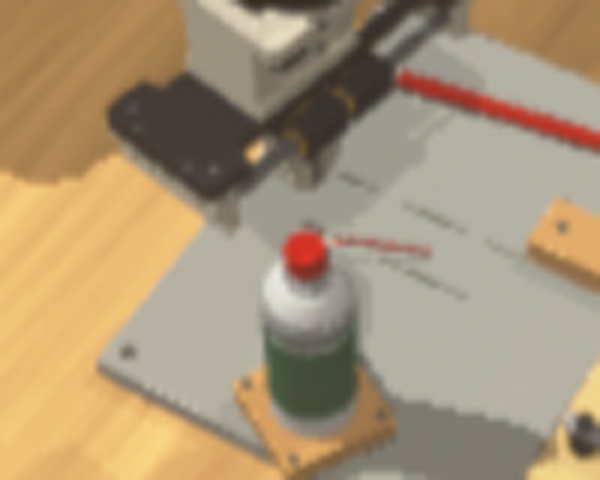

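The crop shows the gripper, seemingly still open, away from the can, which disagrees with the state. I'll look at the whole frame again.

```bash
python3 -c "
from h import *
c=grab('scene','scene2');d=grab('top','top2'); print(proj(c,robot.observe()['tool_pos']),robot.observe()['tool_pos'],robot.observe()['time'])
cv2.imwrite('pics/both2.png',np.hstack([cv2.resize(c['color'],(400,300)),cv2.resize(d['color'],(400,300))]))"
```

```text
[242.6170468  205.95822527] [ 0.48758694 -0.09837266  0.21576975] 2.3
```

View pics/both2.png

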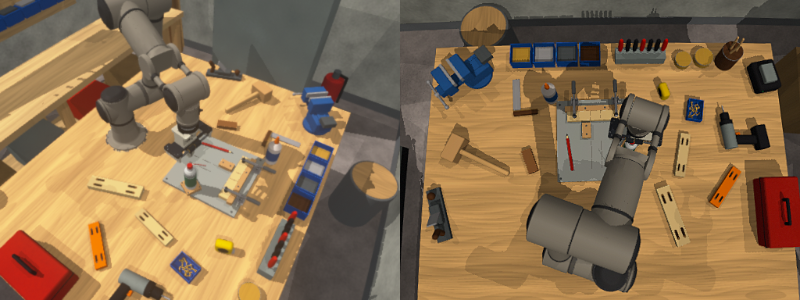

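```bash
python3 -c "
from h import *
im=[]
for k in range(2):
    c=grab('scene','scene3%d'%k); im.append(cv2.resize(c['color'],(400,300)))
o=robot.observe();print(o['time'],o['contact_force'],o['tool_pos'],o['opening'])
cv2.imwrite('pics/both3.png',np.hstack(im))"
```

```text
2.4 [-0.34254323 -0.1829274  -0.54985525] [ 0.48756765 -0.09837892  0.21576087] 0.00033342484734996626
```

View pics/both3.png

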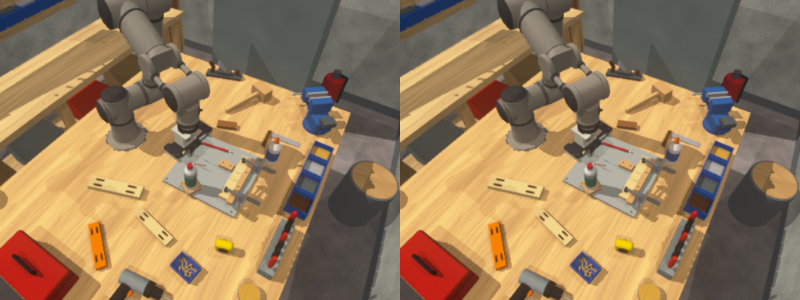

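```bash
python3 -c "
from h import *
c=load('scene31');p=proj(c,robot.observe()['tool_pos']);q=proj(c,[.487,-.1,.195])
im=cv2.resize(c['color'][140:240,190:300],None,fx=6,fy=6,interpolation=cv2.INTER_CUBIC)
for a,col in((p,(255,0,255)),(q,(255,255,0))): cv2.drawMarker(im,tuple(((a-[190,140])*6).astype(int).tolist()),col,0,14,1)
cv2.imwrite('pics/z3.png',im)
d=load('top2');p=proj(d,robot.observe()['tool_pos']);x,y=p.astype(int)
im=cv2.resize(d['color'][y-50:y+50,x-50:x+50],None,fx=6,fy=6,interpolation=cv2.INTER_CUBIC);cv2.drawMarker(im,(300,300),(255,0,255),0,14,1);cv2.imwrite('pics/z4.png',im)"
```

```text
(no output)
```

View pics/z3.png

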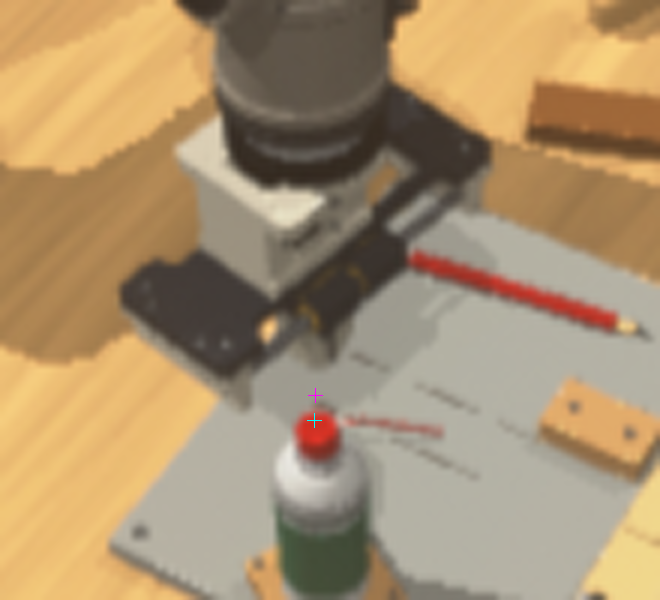

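View pics/z4.png

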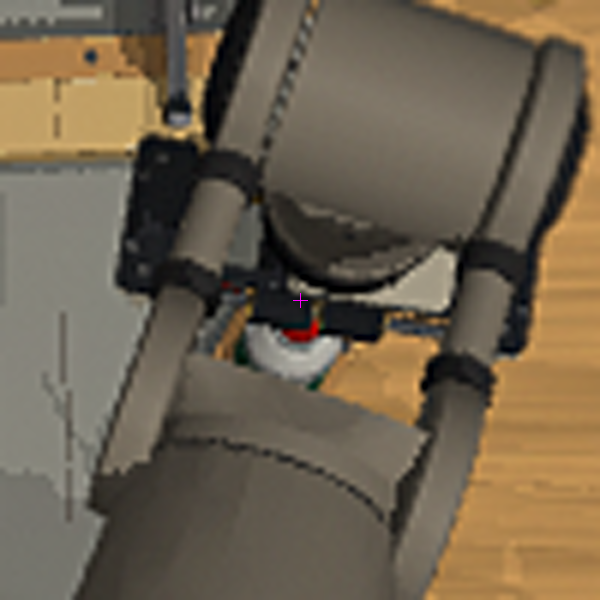

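The top view puts the shut fingers over the cap, in agreement with the state. I'll descend gently and watch the force.

```bash
python3 -m crank '{"claw":[0,0,0,0,0,0,0,0],"delta_pos":[[0,0,0.2],[0,0,0.4],[0,0,0.6],[0,0,0.7],[0,0,0.8],[0,0,0.86],[0,0,0.88],[0,0,0.88]],"roll":[0,0,0,0,0,0,0,0]}'
```

```text
time: 3.07
tool_pos: [0.4872, -0.0983, 0.1929]
tool_rot: [3.141, -0.0, 2.959]
contact_force: [0.5, 0.8, 0.6]
opening: 0.0003
```

```bash
python3 -m crank '{"claw":[0,0,0,0,0,0,0,0],"delta_pos":[[0,0,0.03],[0,0,0.06],[0,0,0.1],[0,0,0.1],[0,0,0.1],[0,0,0.1],[0,0,0.1],[0,0,0.1]],"roll":[0,0,0,0,0,0,0,0]}';python3 -c "
from h import *
print(robot.observe()['contact_force'])"
```

```text
time: 3.73
tool_pos: [0.4872, -0.0984, 0.1906]
tool_rot: [3.142, 0.0, 2.959]
contact_force: [-0.6, 0.0, -0.1]
opening: 0.0005
[-0.57236735  0.02244541 -0.10055661]
```

```bash
python3 -c "
from h import *
o=robot.observe()['tool_pos']
im=[]
for n in('scene','top'):
    c=grab(n,n+'4');x,y=proj(c,o).astype(int)
    a=cv2.resize(c['color'][y-25:y+25,x-25:x+25],None,fx=8,fy=8,interpolation=cv2.INTER_CUBIC);cv2.drawMarker(a,(200,200),(255,0,255),0,10,1);im.append(a)
cv2.imwrite('pics/z5.png',np.hstack(im))"
```

```text
(no output)
```

View pics/z5.png

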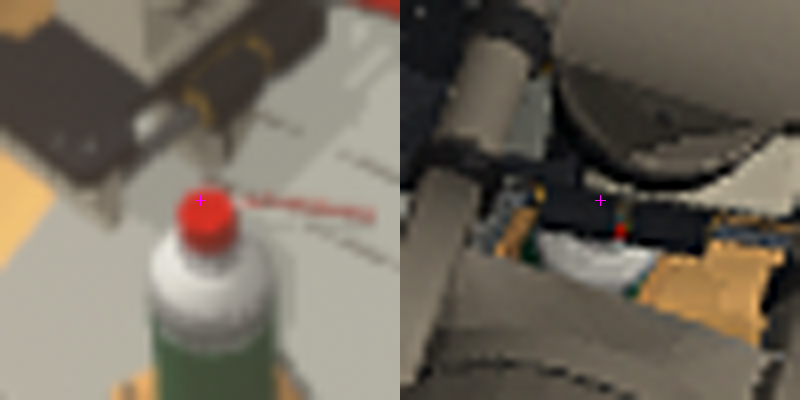

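The scene crop shows the finger tips just over or behind the cap, with no contact yet. I'll lower further under force watch.

```bash
python3 -m crank '{"claw":[0,0,0,0,0,0,0,0],"delta_pos":[[0,0,0.03],[0,0,0.06],[0,0,0.09],[0,0,0.12],[0,0,0.12],[0,0,0.12],[0,0,0.12],[0,0,0.12]],"roll":[0,0,0,0,0,0,0,0]}'
```

```text
time: 4.5
tool_pos: [0.4872, -0.0984, 0.1875]
tool_rot: [3.142, 0.0, 2.959]
contact_force: [0.1, 0.6, 0.7]
opening: 0.0002
```

```bash
python3 -m crank '{"claw":[0,0,0,0,0,0,0,0],"delta_pos":[[0,0,0.03],[0,0,0.06],[0,0,0.09],[0,0,0.12],[0,0,0.12],[0,0,0.12],[0,0,0.12],[0,0,0.12]],"roll":[0,0,0,0,0,0,0,0]}';python3 -c "
from h import *
f=[]
for k in range(4):
    c=robot.read_camera('scene');f.append(robot.observe()['contact_force'])
print(np.mean(f,0)); 
o=robot.observe()['tool_pos'];x,y=proj(c,o).astype(int)
a=cv2.resize(c['color'][y-25:y+25,x-25:x+25],None,fx=10,fy=10,interpolation=cv2.INTER_CUBIC)
cv2.imwrite('pics/z6.png',a)"
```

```text
time: 5.17
tool_pos: [0.4872, -0.0984, 0.1845]
tool_rot: [3.142, 0.0, 2.959]
contact_force: [0.1, -0.7, 0.7]
opening: 0.0007
[0.16897972 0.03828641 0.01392108]
```

View pics/z6.png

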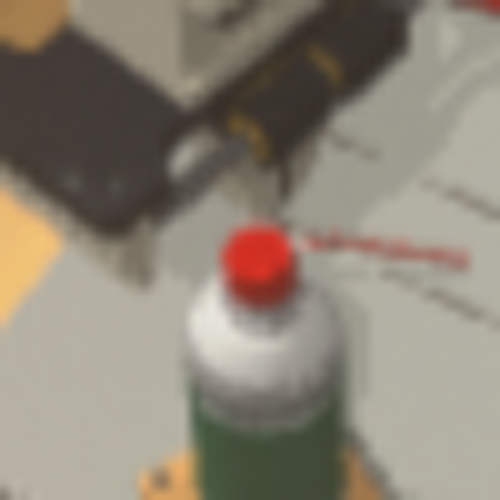

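```bash
python3 -c "
from h import *
im=[]
t=np.array([0.2304,.4713,.1869]);j=np.array([.44,.898,0])
for n in('scene0','top0'):
    c=load(n);x,y=proj(c,t).astype(int);x=max(x,40);y=max(y,40)
    a=cv2.resize(c['color'][y-40:y+40,x-40:x+40],None,fx=5,fy=5,interpolation=cv2.INTER_CUBIC)
    for s in(-.046,0,.046):
        p=((proj(c,t+s*j)-[x-40,y-40])*5).astype(int);cv2.drawMarker(a,p.tolist(),(255,0,255),0,10,1)
    im.append(a)
cv2.imwrite('pics/z7.png',np.hstack(im))
a,b=load('top0'),load('scene0')
# cap triangulation
o1,d1=ray(a,(511+.5)/5-.5+195,(305+.5)/5-.5+120);o2,d2=ray(b,(172+.5)/4-.5+200,(203+.5)/4-.5+160)
k=np.linalg.lstsq(np.c_[d1,-d2],o2-o1,rcond=None)[0];print(o1+k[0]*d1,o2+k[1]*d2)
"
```

```text
[ 0.48588092 -0.09968366  0.19158925] [ 0.48695351 -0.09873004  0.19170516]
```

View pics/z7.png

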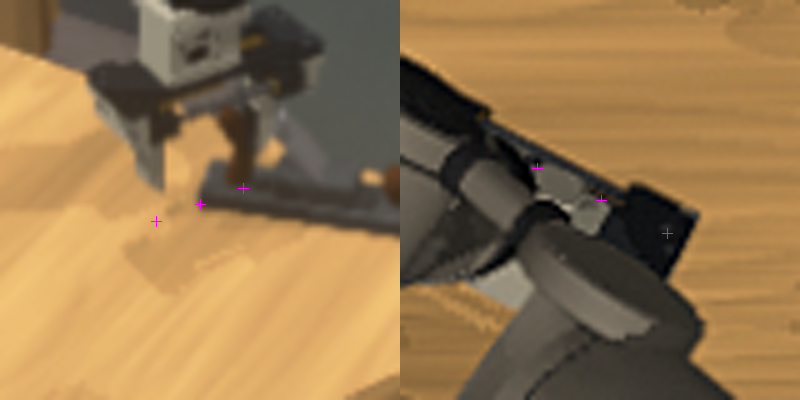

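Triangulation puts the cap top at z≈0.192. The picture shows the tips still above or behind the cap, a little above the reported TCP. I'll continue down in small steps.

```bash
python3 -m crank '{"claw":[0,0,0,0,0,0,0,0],"delta_pos":[[0,0,0.03],[0,0,0.06],[0,0,0.09],[0,0,0.12],[0,0,0.15],[0,0,0.16],[0,0,0.16],[0,0,0.16]],"roll":[0,0,0,0,0,0,0,0]}';python3 -c "
from h import *
f=[]
for k in range(4):
    c=robot.read_camera('scene');f.append(robot.observe()['contact_force'])
print(np.mean(f,0)); 
o=robot.observe()['tool_pos'];x,y=proj(c,o).astype(int)
a=cv2.resize(c['color'][y-25:y+25,x-25:x+25],None,fx=10,fy=10,interpolation=cv2.INTER_CUBIC)
cv2.imwrite('pics/z8.png',a)"
```

```text
time: 6.03
tool_pos: [0.4872, -0.0984, 0.1805]
tool_rot: [3.142, -0.0, 2.959]
contact_force: [-0.1, 0.3, -0.8]
opening: 0.0004
[-0.5052512  -0.3677985  -0.16885163]
```

View pics/z8.png

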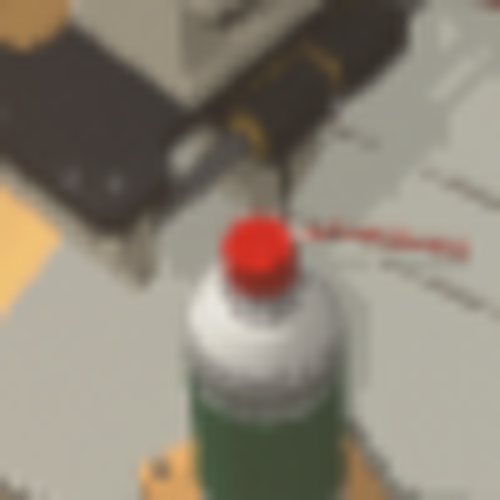

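```bash
python3 -m crank '{"claw":[0,0,0,0,0,0,0,0],"delta_pos":[[0,0,0.03],[0,0,0.06],[0,0,0.09],[0,0,0.12],[0,0,0.15],[0,0,0.16],[0,0,0.16],[0,0,0.16]],"roll":[0,0,0,0,0,0,0,0]}';python3 -c "
from h import *
f=[]
for k in range(4):
    c=grab('top','top9');f.append(robot.observe()['contact_force'])
print(np.mean(f,0)); 
o=robot.observe()['tool_pos'];x,y=proj(c,o).astype(int)
a=cv2.resize(c['color'][y-25:y+25,x-25:x+25],None,fx=10,fy=10,interpolation=cv2.INTER_CUBIC)
cv2.imwrite('pics/z9.png',a)"
```

```text
time: 6.9
tool_pos: [0.4872, -0.0983, 0.1765]
tool_rot: [3.141, 0.0, 2.959]
contact_force: [0.5, -0.3, -0.2]
opening: 0.0004
[ 0.09406092  0.12140249 -0.1342827 ]
```

View pics/z9.png

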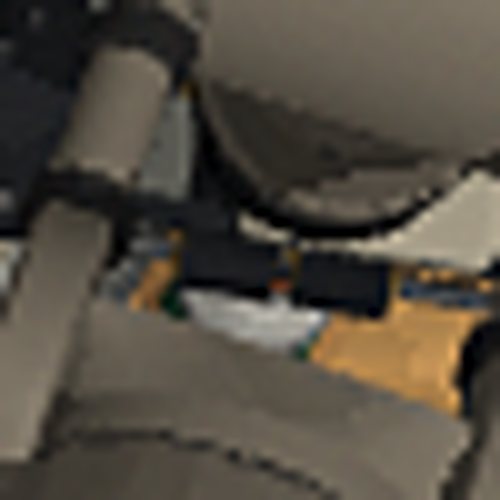

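```bash
python3 -m crank '{"claw":[0,0,0,0,0,0,0,0],"delta_pos":[[0,0,0.03],[0,0,0.06],[0,0,0.09],[0,0,0.12],[0,0,0.15],[0,0,0.18],[0,0,0.2],[0,0,0.2]],"roll":[0,0,0,0,0,0,0,0]}';python3 -c "
from h import *
f=[]
for k in range(5):
    c=grab('scene','scene9');f.append(robot.observe()['contact_force'])
print(np.mean(f,0),robot.observe()['tool_pos']); 
o=robot.observe()['tool_pos'];x,y=proj(c,o).astype(int)
a=cv2.resize(c['color'][y-25:y+25,x-25:x+25],None,fx=10,fy=10,interpolation=cv2.INTER_CUBIC)
cv2.imwrite('pics/z10.png',a)"
```

```text
time: 7.77
tool_pos: [0.4871, -0.0983, 0.1714]
tool_rot: [3.141, -0.0, 2.959]
contact_force: [-0.7, -0.0, 0.5]
opening: 0.0004
[0.07445788 0.14346808 0.22465199] [ 0.48722596 -0.09835912  0.17155304]
```

View pics/z10.png

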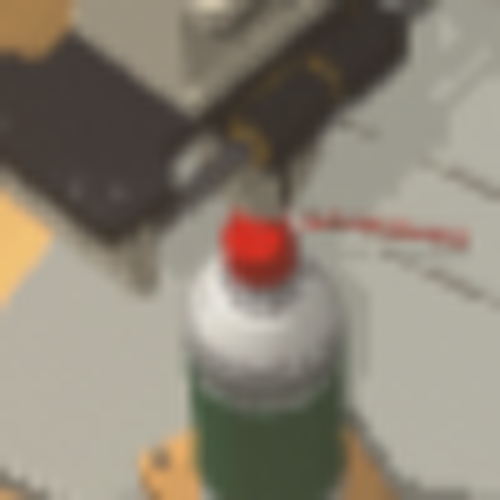

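The finger tips now reach the rear edge of the cap top at about (255,215). Contact should be close.

```bash
python3 -m crank '{"claw":[0,0,0,0,0,0,0,0],"delta_pos":[[0,0,0.03],[0,0,0.06],[0,0,0.09],[0,0,0.12],[0,0,0.12],[0,0,0.12],[0,0,0.12],[0,0,0.12]],"roll":[0,0,0,0,0,0,0,0]}';python3 -c "
from h import *
f=[]
for k in range(4):
    c=grab('scene','scene9');f.append(robot.observe()['contact_force'])
print(np.mean(f,0),robot.observe()['tool_pos'])"
python3 -m crank '{"claw":[0,0,0,0,0,0,0,0],"delta_pos":[[0,0,0.03],[0,0,0.06],[0,0,0.09],[0,0,0.12],[0,0,0.12],[0,0,0.12],[0,0,0.12],[0,0,0.12]],"roll":[0,0,0,0,0,0,0,0]}';python3 -c "
from h import *
f=[]
for k in range(4):
    c=grab('scene','scene9');f.append(robot.observe()['contact_force'])
print(np.mean(f,0),robot.observe()['tool_pos'])
o=robot.observe()['tool_pos'];x,y=proj(c,o).astype(int)
a=cv2.resize(c['color'][y-25:y+25,x-25:x+25],None,fx=10,fy=10,interpolation=cv2.INTER_CUBIC)
cv2.imwrite('pics/z11.png',a)"
```

```text
time: 8.68
tool_pos: [0.4872, -0.0983, 0.1685]
tool_rot: [3.141, 0.0, 2.959]
contact_force: [-0.4, -0.1, -0.3]
opening: 0.0008
[ 0.11692048 -0.05283965  0.33629664] [ 0.48718716 -0.0983399   0.16853529]
time: 9.55
tool_pos: [0.4872, -0.0983, 0.1655]
tool_rot: [3.142, 0.0, 2.959]
contact_force: [0.4, 0.5, 0.6]
opening: 0.0003
[ 0.04459891 -0.17935459  0.13013449] [ 0.48719143 -0.09833771  0.16553535]
```

View pics/z11.png

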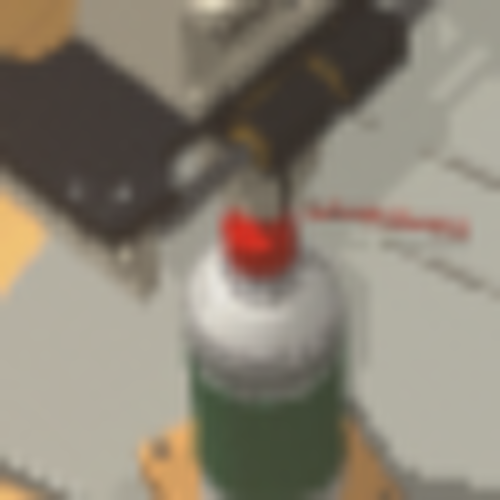

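```bash
python3 -m crank '{"claw":[0,0,0,0,0,0,0,0],"delta_pos":[[0,0,0.03],[0,0,0.06],[0,0,0.09],[0,0,0.12],[0,0,0.12],[0,0,0.12],[0,0,0.12],[0,0,0.12]],"roll":[0,0,0,0,0,0,0,0]}';python3 -c "
from h import *
f=[]
for k in range(4):
    c=grab('scene','scene9');f.append(robot.observe()['contact_force'])
print(np.mean(f,0),robot.observe()['tool_pos'])
o=robot.observe()['tool_pos'];x,y=proj(c,o).astype(int)
a=cv2.resize(c['color'][y-25:y+25,x-25:x+25],None,fx=10,fy=10,interpolation=cv2.INTER_CUBIC)
cv2.imwrite('pics/z12.png',a)"
```

```text
time: 10.42
tool_pos: [0.4872, -0.0983, 0.1625]
tool_rot: [3.142, 0.0, 2.959]
contact_force: [-0.0, 0.5, 0.9]
opening: 0.0004
[0.06388568 0.11576029 0.39877883] [ 0.4872134  -0.09833143  0.1625476 ]
```

View pics/z12.png

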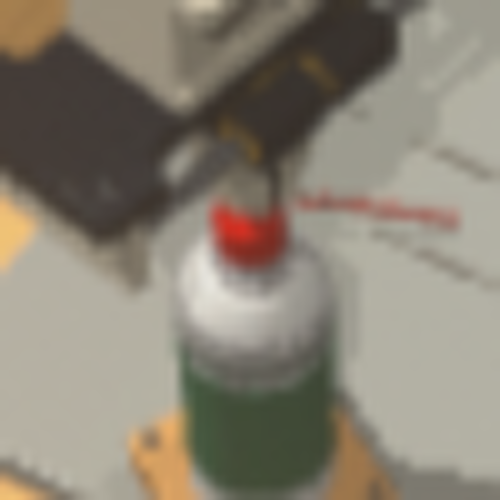

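```bash
python3 -m crank '{"claw":[0,0,0,0,0,0,0,0],"delta_pos":[[0,0,0.03],[0,0,0.06],[0,0,0.09],[0,0,0.12],[0,0,0.12],[0,0,0.12],[0,0,0.12],[0,0,0.12]],"roll":[0,0,0,0,0,0,0,0]}';python3 -c "
from h import *
f=[]
for k in range(4):
    c=grab('scene','scene9');f.append(robot.observe()['contact_force'])
print(np.mean(f,0),robot.observe()['tool_pos'])
o=robot.observe()['tool_pos'];x,y=proj(c,o).astype(int)
a=cv2.resize(c['color'][y-25:y+25,x-25:x+25],None,fx=10,fy=10,interpolation=cv2.INTER_CUBIC)
cv2.imwrite('pics/z13.png',a)"
```

```text
time: 11.28
tool_pos: [0.4872, -0.0983, 0.1595]
tool_rot: [3.142, 0.0, 2.959]
contact_force: [0.3, -0.0, 1.4]
opening: 0.0006
[-0.22145796  0.37843636  0.3712134 ] [ 0.48717285 -0.09833731  0.15953127]
```

View pics/z13.png

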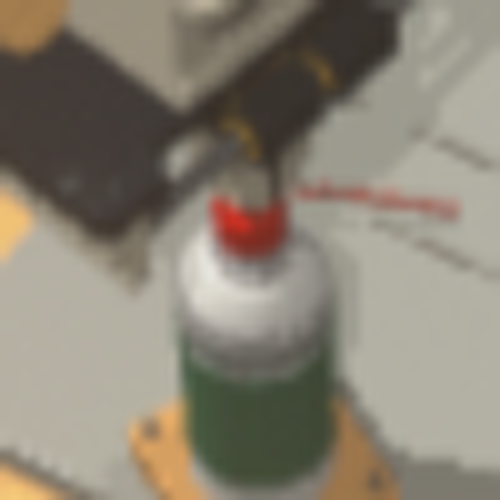

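```bash
python3 -m crank '{"claw":[0,0,0,0,0,0,0,0],"delta_pos":[[0,0,0.03],[0,0,0.06],[0,0,0.08],[0,0,0.08],[0,0,0.08],[0,0,0.08],[0,0,0.08],[0,0,0.08]],"roll":[0,0,0,0,0,0,0,0]}';python3 -c "
from h import *
f=[]
for k in range(4):
    c=grab('scene','scene9');f.append(robot.observe()['contact_force'])
print(np.mean(f,0),robot.observe()['tool_pos'])"
python3 -m crank '{"claw":[0,0,0,0,0,0,0,0],"delta_pos":[[0,0,0.03],[0,0,0.06],[0,0,0.08],[0,0,0.08],[0,0,0.08],[0,0,0.08],[0,0,0.08],[0,0,0.08]],"roll":[0,0,0,0,0,0,0,0]}';python3 -c "
from h import *
f=[]
for k in range(4):
    c=grab('scene','scene9');f.append(robot.observe()['contact_force'])
print(np.mean(f,0),robot.observe()['tool_pos'])
o=robot.observe()['tool_pos'];x,y=proj(c,o).astype(int)
a=cv2.resize(c['color'][y-25:y+25,x-25:x+25],None,fx=10,fy=10,interpolation=cv2.INTER_CUBIC)
cv2.imwrite('pics/z14.png',a)"
```

```text
time: 12.15
tool_pos: [0.4872, -0.0983, 0.1576]
tool_rot: [3.142, 0.0, 2.959]
contact_force: [-0.3, -0.5, -0.0]
opening: -0.0
[-0.10389404 -0.00059987 -0.19411467] [ 0.48717034 -0.09831482  0.15752643]
time: 13.02
tool_pos: [0.4872, -0.0983, 0.1556]
tool_rot: [3.142, 0.0, 2.959]
contact_force: [0.8, 0.1, 1.6]
opening: 0.0009
[-0.16195176 -0.03010318  1.68417202] [ 0.48723257 -0.09834012  0.15554769]
```

View pics/z14.png

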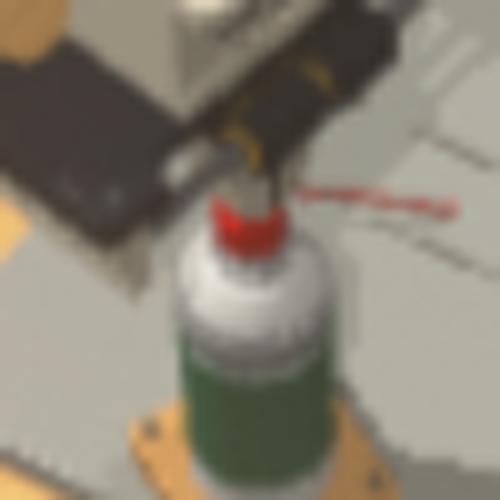

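Contact at reported z≈0.1564, so the physical tips sit about 36 mm above the reported TCP. Noted for the grasp, and I'll verify it on the bench. Now the press.

```bash
python3 -m crank '{"claw":[0,0,0,0,0,0,0,0],"delta_pos":[[0,0,0.05],[0,0,0.1],[0,0,0.15],[0,0,0.15],[0,0,0.15],[0,0,0.15],[0,0,0.15],[0,0,0.15]],"roll":[0,0,0,0,0,0,0,0]}';python3 -c "
from h import *
f=[]
for k in range(3):
    c=grab('scene','scene9');f.append(robot.observe()['contact_force'])
print(np.mean(f,0),robot.observe()['tool_pos'])"
```

```text
time: 13.88
tool_pos: [0.4872, -0.0984, 0.1519]
tool_rot: [3.142, 0.0, 2.959]
contact_force: [-0.2, 1.2, 3.9]
opening: 0.0005
[-0.71325878  0.41758293  4.0569874 ] [ 0.48724479 -0.09835755  0.15183384]
```

```bash
python3 -m crank '{"claw":[0,0,0,0,0,0,0,0],"delta_pos":[[0,0,0.03],[0,0,0.06],[0,0,0.06],[0,0,0.06],[0,0,0.06],[0,0,0.06],[0,0,0.06],[0,0,0.06]],"roll":[0,0,0,0,0,0,0,0]}';python3 -c "
from h import *
f=[]
for k in range(3):
    c=grab('scene','scene9');f.append(robot.observe()['contact_force'])
print(np.mean(f,0),robot.observe()['tool_pos'])"
```

```text
time: 14.7
tool_pos: [0.4873, -0.0983, 0.1509]
tool_rot: [-3.142, 0.001, 2.959]
contact_force: [-2.7, 1.7, 8.5]
opening: 0.0005
[-2.39940403  1.07062907  9.62863545] [ 0.4873011  -0.09835153  0.15093049]
```

Cap bottomed (9.6 N). Lift, then go over the rail.

```bash
python3 -m crank '{"claw":[0,0,0,0,0,0,0.5,1],"delta_pos":[[0,0,-0.3],[0,0,-0.8],[0,0,-1.5],[0,0,-2.2],[0,0,-2.2],[0,0,-2.2],[0,0,-2.2],[0,0,-2.2]],"roll":[0,0,0,0,0,0,0,0]}';python3 -c "
from h import *
to(.437,-.344,.20,169.2)"
```

```text
time: 15.52
tool_pos: [0.4865, -0.0981, 0.204]
tool_rot: [3.141, -0.002, 2.959]
contact_force: [-0.4, -0.5, 0.4]
opening: 0.0093
delta units [  0.159 -10.032   0.156] roll units 0.056
```

```bash
python3 -m crank '{"claw":[1,1,1,1,1,1,1,1],"delta_pos":[[0,-1,0],[0,-2.4,0],[0,-3.8,0],[0,-5.2,0],[0,-6.6,0],[0.1,-8,0],[0.15,-9.2,0],[0.15,-10.03,0.1]],"roll":[0,0,0,0,0,0,0.05,0.05]}';
python3 -m crank '{"claw":[1,1,1,1,1,1,1,1],"delta_pos":[[0,0,0.5],[0,0,1],[0,0,2],[0,0,3],[0,0,4],[0,0,4.7],[0,0,4.8],[0,0,4.8]],"roll":[0,0,0,0,0,0,0,0]}'
python3 -c "
from h import *
to(.437,-.344,.07,169.2)
t=robot.observe();print(t['opening'],t['tool_rot']);t=t['tool_pos']
im=[]
for n in('scene','top'):
    c=grab(n,n+'15');x,y=proj(c,t).astype(int)
    a=cv2.resize(c['color'][y-40:y+40,x-40:x+40],None,fx=5,fy=5,interpolation=cv2.INTER_CUBIC);cv2.drawMarker(a,(200,200),(255,0,255),0,10,1)
    cv2.drawMarker(a,((proj(c,t+[0,0,.037])-[x-40,y-40])*5).astype(int).tolist(),(255,255,0),0,10,1);im.append(a)
cv2.imwrite('pics/z15.png',np.hstack(im))"
```

```text
time: 16.18
tool_pos: [0.4367, -0.3468, 0.2018]
tool_rot: [3.141, -0.001, 2.952]
contact_force: [0.2, -0.2, -0.7]
opening: 0.0623
time: 16.85
tool_pos: [0.4371, -0.3434, 0.0811]
tool_rot: [3.139, -0.003, 2.954]
contact_force: [-0.9, -0.4, 0.7]
opening: 0.0918
delta units [-0.002 -0.027  0.444] roll units 0.007
0.09181508201346979 [ 3.1392171  -0.00322086  2.95377948]
```

View pics/z15.png

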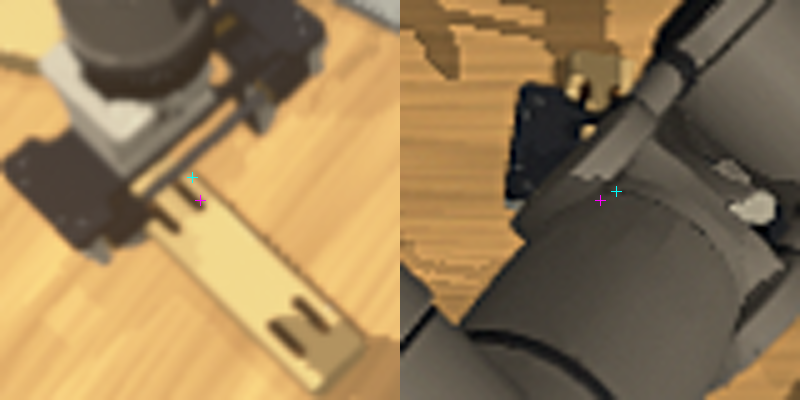

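```bash
python3 -c "
from h import *
c=load('scene15');t=robot.observe();M=R.from_euler('xyz',t['tool_rot']).as_matrix();t=t['tool_pos']
x,y=proj(c,t).astype(int);a=cv2.resize(c['color'][y-35:y+35,x-40:x+40],None,fx=10,fy=10,interpolation=cv2.INTER_CUBIC)
for h,col in((0,(255,0,255)),(.037,(255,255,0))):
  for s in(-.046,0,.046):
    p=t+s*M[:,1]+[0,0,h];cv2.drawMarker(a,((proj(c,p)-[x-40,y-35])*10).astype(int).tolist(),col,0,12,1)
cv2.imwrite('pics/z16.png',a[:600])"
```

```text
(no output)
```

View pics/z16.png

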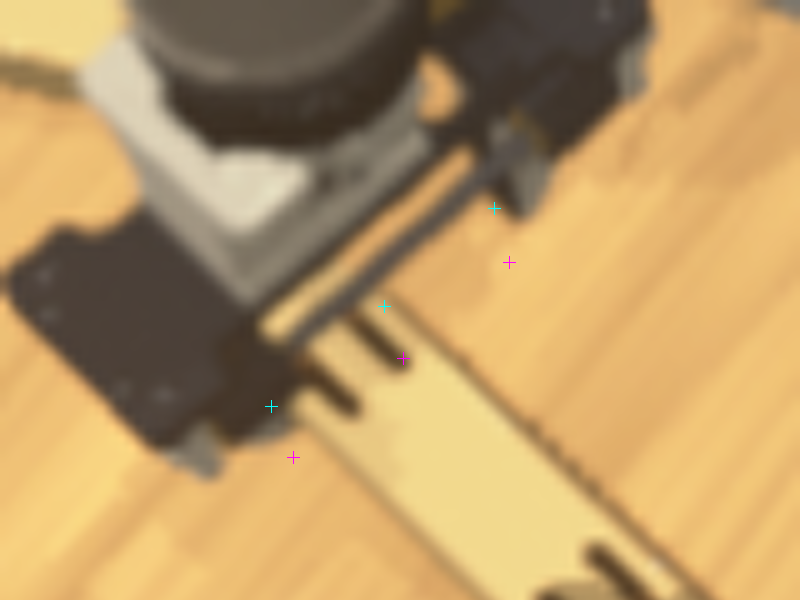

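The crop confirms that the real tips (right (518,215), left (280,425)) match the reported pose shifted up 37 mm, with x and y in agreement. I'll descend with that offset.

```bash
python3 -m crank '{"claw":[1,1,1,1,1,1,1,1],"delta_pos":[[0,0,0.5],[0,0,1],[0,0,1.7],[0,0,2.4],[0,0,3.1],[0,0,3.5],[0,0,3.8],[0,0,3.8]],"roll":[0,0,0,0,0,0,0,0]}' 30
python3 -c "
from h import *
f=[]
for k in range(3):
    c=grab('scene','scene17');f.append(robot.observe()['contact_force'])
print(np.mean(f,0))
t=robot.observe();print(t['tool_pos']);M=R.from_euler('xyz',t['tool_rot']).as_matrix();t=t['tool_pos']
x,y=proj(c,t).astype(int);a=cv2.resize(c['color'][y-40:y+20,x-40:x+40],None,fx=10,fy=10,interpolation=cv2.INTER_CUBIC)
for h,col in((.037,(255,255,0)),):
  for s in(-.046,0,.046):
    p=t+s*M[:,1]+[0,0,h];cv2.drawMarker(a,((proj(c,p)-[x-40,y-40])*10).astype(int).tolist(),col,0,12,1)
cv2.imwrite('pics/z17.png',a)"
```

```text
time: 17.62
tool_pos: [0.4378, -0.3441, -0.0127]
tool_rot: [3.141, -0.001, 2.954]
contact_force: [-0.2, 0.3, 0.1]
opening: 0.092
[ 0.30488232 -0.09210795 -0.39410299]
[ 0.43862848 -0.34486454 -0.0111971 ]
```

View pics/z17.png

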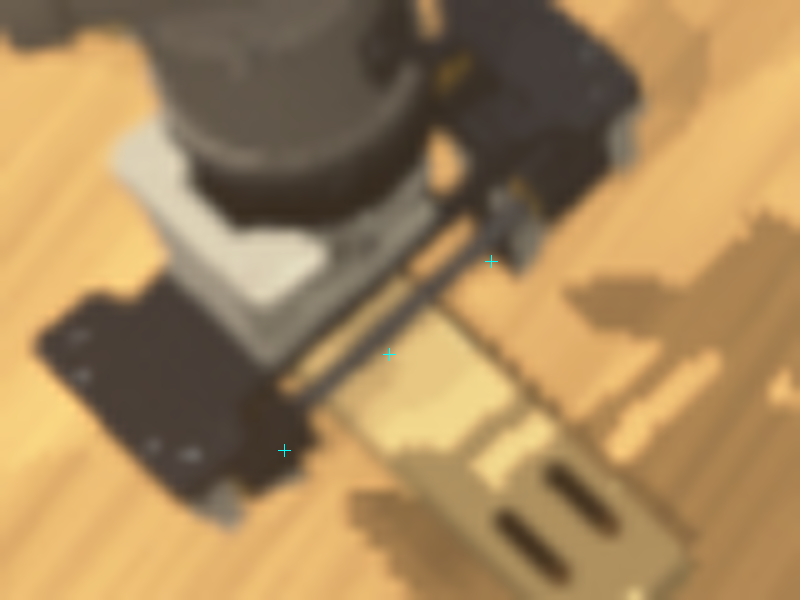

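```bash
python3 -c "
from h import *
o=robot.observe();print(o['qpos'],o['tool_pos'],o['tool_rot'],o['qvel'])"
```

```text
[-8.03694835e-01  6.29625264e-01  1.66388644e+00  9.74083367e-05
  8.46157646e-01 -2.18686537e+00] [ 0.43862848 -0.34486454 -0.0111971 ] [-3.14054094e+00  1.61192512e-03  2.95390321e+00] [-0.00109167 -0.00599997  0.00178463 -0.002411   -0.00255249  0.00044289]
```

```bash
python3 -m crank '{"claw":[1,1,1,1,1,1,1,1],"delta_pos":[[0,0,0.1],[0,0,0.2],[0,0,0.3],[0,0,0.4],[0,0,0.5],[0,0,0.6],[0,0,0.6],[0,0,0.6]],"roll":[0,0,0,0,0,0,0,0]}' 
python3 -c "
from h import *
f=[]
for k in range(3):
    c=grab('scene','scene18');f.append(robot.observe()['contact_force'])
o=robot.observe();print(np.mean(f,0),o['tool_pos'],o['tool_rot'])"
```

```text
time: 18.43
tool_pos: [0.4379, -0.3441, -0.0275]
tool_rot: [3.141, -0.0, 2.954]
contact_force: [-0.2, 0.0, -0.8]
opening: 0.0914
[-0.47093137 -0.51347772 -0.18194116] [ 0.43804224 -0.34429365 -0.0271696 ] [-3.14157710e+00  1.85826828e-04  2.95383270e+00]
```

```bash
python3 -m crank '{"claw":[1,1,1,1,1,1,1,1],"delta_pos":[[0,0,0.04],[0,0,0.08],[0,0,0.12],[0,0,0.16],[0,0,0.2],[0,0,0.2],[0,0,0.2],[0,0,0.2]],"roll":[0,0,0,0,0,0,0,0]}' 
python3 -c "
from h import *
f=[]
for k in range(3):
    c=grab('scene','scene19');f.append(robot.observe()['contact_force'])
o=robot.observe();print(np.mean(f,0),o['tool_pos'],o['tool_rot'])
t=o['tool_pos'];x,y=proj(c,t).astype(int);a=cv2.resize(c['color'][y-40:y+20,x-40:x+40],None,fx=10,fy=10,interpolation=cv2.INTER_CUBIC)
cv2.imwrite('pics/z19.png',a)"
```

```text
time: 19.25
tool_pos: [0.438, -0.3442, -0.0323]
tool_rot: [3.142, 0.0, 2.954]
contact_force: [-1.0, 1.6, -0.2]
opening: 0.0916
[-0.03216363 -0.05028507 -0.06119604] [ 0.4380141  -0.34425838 -0.03222788] [3.14157356e+00 9.96630017e-05 2.95385058e+00]
```

View pics/z19.png

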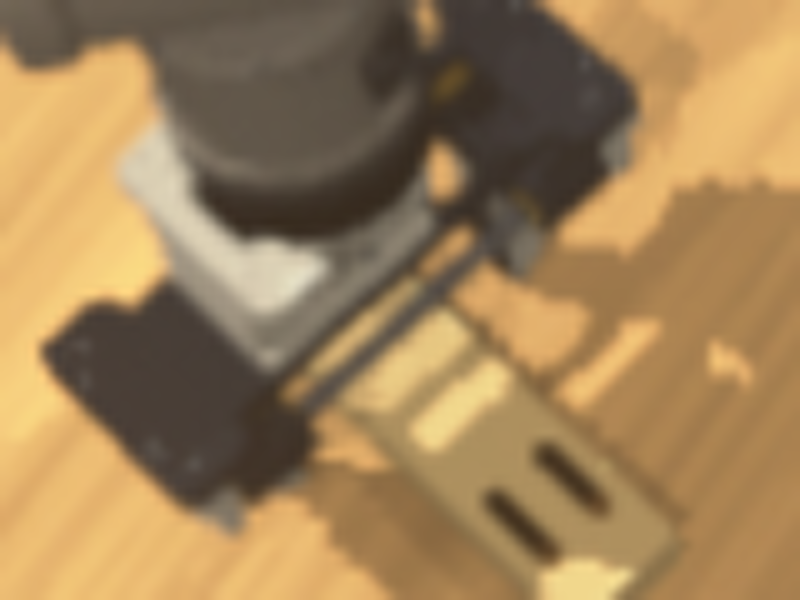

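The rail lies between the fingers. Closing.

```bash
python3 -m crank '{"claw":[0,0,0,0,0,0,0,0],"delta_pos":[[0,0,0],[0,0,0],[0,0,0],[0,0,0],[0,0,0],[0,0,0],[0,0,0],[0,0,0]],"roll":[0,0,0,0,0,0,0,0]}' 35
python3 -c "
from h import *
o=robot.observe();print(o['contact_force'],o['tool_pos'],o['tool_rot'],o['opening'])"
```

```text
time: 20.07
tool_pos: [0.438, -0.3443, -0.0323]
tool_rot: [3.142, 0.0, 2.954]
contact_force: [-0.1, -0.2, 0.5]
opening: 0.0443
[-0.06690044 -0.23915159  0.508788  ] [ 0.43796385 -0.34425912 -0.03226465] [3.14155852e+00 2.49703520e-05 2.95383211e+00] 0.04429641902469521
```

Gripped (44.3 mm). Lift.

```bash
python3 -m crank '{"claw":[0,0,0,0,0,0,0,0],"delta_pos":[[0,0,-0.4],[0,0,-1.4],[0,0,-2.6],[0,0,-3.9],[0,0,-5.2],[0,0,-6.5],[0,0,-7.8],[0,0,-9]],"roll":[0,0,0,0,0,0,0,0]}'
python3 -c "
from h import *
to(.42,0.038,.20,181.1)
c=grab('scene','scene20');t=robot.observe();print(t['tool_pos'],t['opening'],t['contact_force']);t=t['tool_pos']
x,y=proj(c,t+[0,0,.03]).astype(int);a=cv2.resize(c['color'][y-50:y+50,x-60:x+60],None,fx=6,fy=6,interpolation=cv2.INTER_CUBIC);print(x-60,y-50)
cv2.imwrite('pics/z20.png',a)"
```

```text
time: 20.73
tool_pos: [0.4377, -0.3439, 0.1954]
tool_rot: [-3.141, 0.001, 2.954]
contact_force: [0.6, -1.0, -2.2]
opening: 0.0449
delta units [ 3.546 14.877 -0.191] roll units -1.976
[ 0.43987078 -0.34610202  0.20175641] 0.04449855632470244 [ 2.41659676 -2.32278397  3.32733466]
121 204
```

View pics/z20.png

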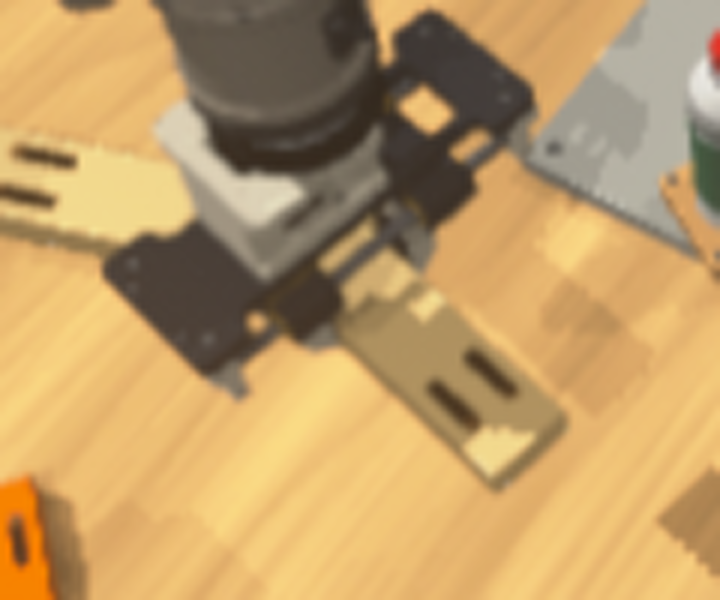

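The rail is held and level, its front corners at (565,420) and (497,490). Carry it over the can at height.

```bash
python3 -m crank '{"claw":[0,0,0,0,0,0,0,0],"delta_pos":[[0.1,0.4,0],[0.3,1.2,0],[0.5,2.2,0],[0.8,3.4,0],[1.1,4.6,0],[1.4,5.8,0],[1.7,7,0],[1.9,7.9,0]],"roll":[-0.2,-0.5,-0.8,-1.1,-1.4,-1.7,-1.9,-1.95]}'
python3 -c "
from h import *
to(.455,0.034,.20,181.1)"
```

```text
time: 21.45
tool_pos: [0.4262, -0.1379, 0.1915]
tool_rot: [3.139, -0.003, -3.122]
contact_force: [1.0, 0.8, -2.5]
opening: 0.0447
delta units [-1.283  6.855 -0.326] roll units -0.0
```

```bash
python3 -m crank '{"claw":[0,0,0,0,0,0,0,0],"delta_pos":[[-0.2,1,0],[-0.4,2.1,0],[-0.6,3.2,0],[-0.8,4.3,0],[-1,5.4,0],[-1.2,6.3,0],[-1.25,6.8,0],[-1.25,6.8,0]],"roll":[0,0,0,0,0,0,0,0]}'
python3 -c "
from h import *
f=[]
for k in range(2):
  c=grab('scene','scene21');f.append(robot.observe()['contact_force'])
o=robot.observe();print(o['tool_pos'],o['tool_rot'],np.mean(f,0),o['torque'],o['time']);t=o['tool_pos']
a=cv2.resize(c['color'][120:240,190:320],None,fx=6,fy=5,interpolation=cv2.INTER_CUBIC)
a=cv2.resize(c['color'][120:220,190:320],None,fx=6,fy=6,interpolation=cv2.INTER_CUBIC)
cv2.imwrite('pics/z21.png',a)"
```

```text
time: 22.12
tool_pos: [0.455, 0.032, 0.1916]
tool_rot: [3.14, -0.003, -3.121]
contact_force: [-1.1, -0.5, -2.0]
opening: 0.0444
[0.45539573 0.02966349 0.1918607 ] [ 3.14149813e+00 -2.31919676e-03 -3.12299925e+00] [ 0.25473464 -0.53087764 -1.76363426] [ 0.07716851  0.08406948 -0.03958206] 22.2167
```

View pics/z21.png

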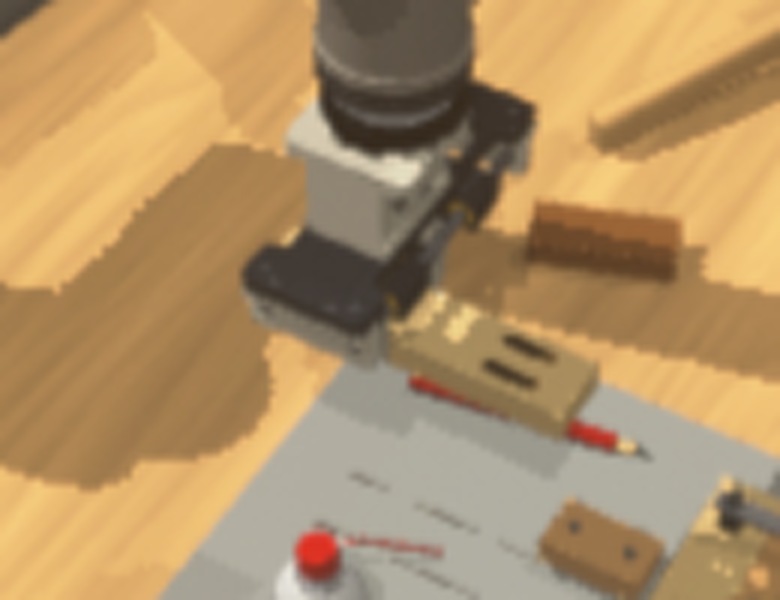

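```bash
python3 -c "
from h import *
c=load('scene21')
f=lambda x,y,z:px(c,(x+.5)/6-.5+190,(y+.5)/6-.5+120,z)
print(f(600,366,.246),f(562,418,.246))
print([(proj(c,p)-[190,120])*6 for p in ([.575,.0545,.246],[.576,.0095,.246])])
to(.455,.032,.02,181.1)"
```

```text
[0.57580021 0.05112764 0.246     ] [0.57581156 0.00781741 0.246     ]
[array([599.10576731, 358.96587433]), array([561.31471672, 413.58108626])]
delta units [-2.000e-03  9.300e-02  6.874e+00] roll units -0.006
```

The rail's front end measures x=0.576, y=0.008 to 0.051, in agreement with the tool pose plus 120 mm. I'll descend further back, clear of both block and can.

```bash
python3 -c "
from h import *
to(.412,.036,-.006,181.1)"
python3 -m crank '{"claw":[0,0,0,0,0,0,0,0],"delta_pos":[[0.5,0.05,0.3],[1,0.1,1.2],[1.5,0.2,2.4],[1.7,0.2,3.6],[1.72,0.23,4.8],[1.72,0.23,6],[1.72,0.23,7],[1.72,0.23,7.6]],"roll":[0,0,0,0,0,0,0,0]}'
python3 -c "
from h import *
f=[]
for k in range(2):
  c=grab('scene','scene22');f.append(robot.observe()['contact_force'])
o=robot.observe();print(o['tool_pos'],o['tool_rot'],np.mean(f,0),o['torque'],o['time']);t=o['tool_pos']
a=cv2.resize(c['color'][120:220,190:320],None,fx=6,fy=6,interpolation=cv2.INTER_CUBIC)
cv2.imwrite('pics/z22.png',a)"
```

```text
delta units [1.712 0.285 7.918] roll units -0.006
time: 22.88
tool_pos: [0.4113, 0.0334, 0.0004]
tool_rot: [3.141, -0.004, -3.126]
contact_force: [-0.6, 0.3, -0.4]
opening: 0.0447
[0.41093255 0.03356504 0.00062901] [ 3.14092293 -0.00612037 -3.12630376] [-0.91345486  0.3786842  -2.71170595] [0.05229291 0.04718953 0.05265206] 22.9833
```

View pics/z22.png

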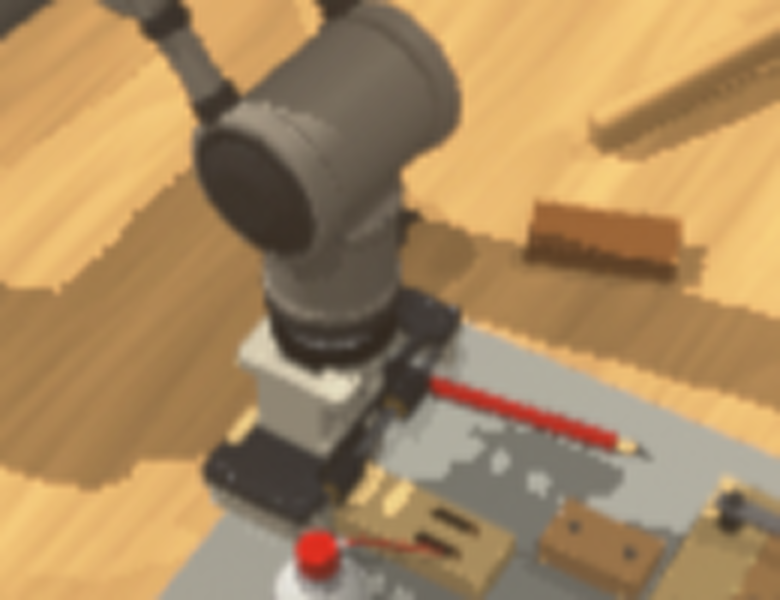

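```bash
python3 -c "
from h import *
to(.470,.039,-.010,181.1)"
```

```text
delta units [-2.368  0.181  0.411] roll units -0.037
```

```bash
python3 -m crank '{"claw":[0,0,0,0,0,0,0,0],"delta_pos":[[0,0.05,0.1],[-0.3,0.1,0.2],[-0.7,0.12,0.2],[-1.1,0.12,0.2],[-1.5,0.12,0.2],[-1.9,0.12,0.2],[-2.3,0.12,0.2],[-2.3,0.12,0.2]],"roll":[0,0,0,0,0,0,0,0]}'
python3 -c "
from h import *
f=[]
for k in range(3):
  c=grab('scene','scene23');f.append(robot.observe()['contact_force'])
o=robot.observe();print(o['tool_pos'],o['tool_rot'],np.mean(f,0),o['torque'],o['time']);t=o['tool_pos']
a=cv2.resize(c['color'][165:235,230:330],None,fx=8,fy=8,interpolation=cv2.INTER_CUBIC)
cv2.imwrite('pics/z23.png',a)"
```

```text
time: 23.65
tool_pos: [0.4746, 0.0379, -0.0008]
tool_rot: [-3.141, 0.006, -3.125]
contact_force: [-0.2, 0.1, -1.5]
opening: 0.0445
[ 0.47084179  0.03818349 -0.00178962] [ 3.14157534e+00  3.55485833e-04 -3.12501987e+00] [-0.31608149  0.01810989 -1.84004845] [0.04140195 0.0821634  0.02258822] 23.8
```

View pics/z23.png

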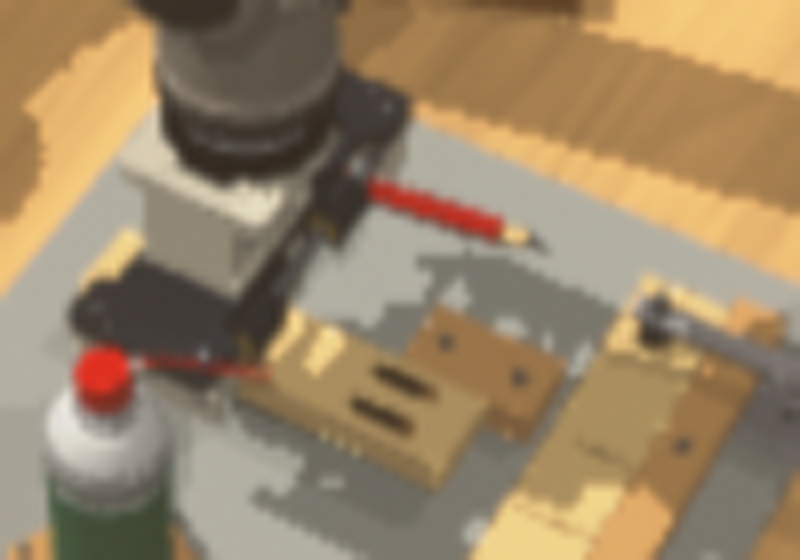

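The rail's front end is alongside the stop block, about 30 mm from the stile, and 12 mm above the board. Lowering.

```bash
python3 -m crank '{"claw":[0,0,0,0,0,0,0,0],"delta_pos":[[0,0,0.08],[0,0,0.16],[0,0,0.24],[0,0,0.32],[0,0,0.38],[0,0,0.42],[0,0,0.44],[0,0,0.44]],"roll":[0,0,0,0,0,0,0,0]}'
python3 -c "
from h import *
f=[]
for k in range(3):
  c=grab('scene','scene24');f.append(robot.observe()['contact_force'])
o=robot.observe();print(o['tool_pos'],o['tool_rot'],np.mean(f,0),o['torque'],o['time']);t=o['tool_pos']
a=cv2.resize(c['color'][165:235,230:330],None,fx=8,fy=8,interpolation=cv2.INTER_CUBIC)
cv2.imwrite('pics/z24.png',a)"
```

```text
time: 24.47
tool_pos: [0.4709, 0.0382, -0.0134]
tool_rot: [3.141, -0.0, -3.125]
contact_force: [-0.8, -0.1, -1.2]
opening: 0.0445
[ 0.47107241  0.03815251 -0.01319191] [ 3.14152206e+00  1.79234067e-04 -3.12518653e+00] [ 0.13856158 -0.39665243 -1.82611746] [ 0.03439264 -0.01481472 -0.02102311] 24.6167
```

View pics/z24.png

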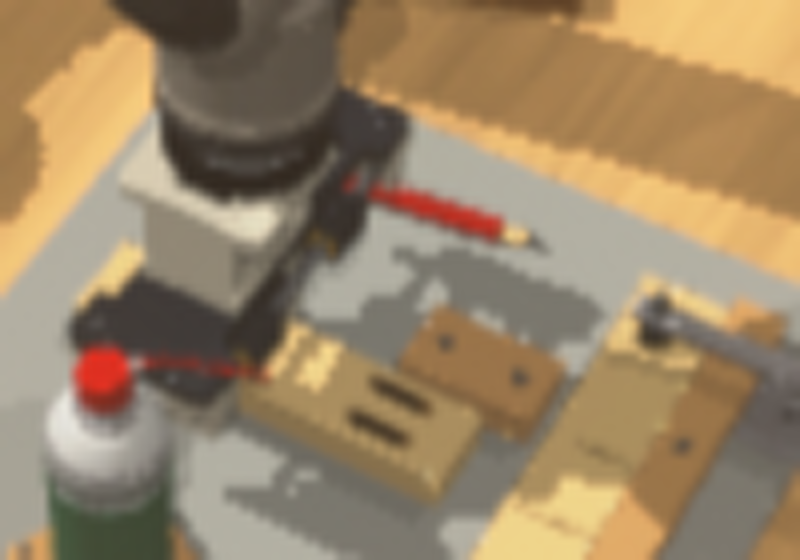

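```bash
python3 -c "
from h import *
np.set_printoptions(precision=4,suppress=True)
c=load('scene24')
f=lambda x,y,z=.0405:px(c,(x+.5)/8-.5+230,(y+.5)/8-.5+165,z)
print('rail FL',f(484,408),'FR',f(437,500),'back L',f(292,318))
print('block corners nearR',f(402,362),'farR',f(523,422),'farL',f(566,362),'nearL',f(437,305))
print('stile near edge',f(640,280),f(472,555))
a=cv2.resize(c['color'][200:235,275:305],None,fx=16,fy=16,interpolation=cv2.INTER_CUBIC)
cv2.imwrite('pics/z25.png',a)"
```

```text
rail FL [0.5882 0.0643 0.0405] FR [0.5941 0.0074 0.0405] back L [0.4843 0.0629 0.0405]
block corners nearR [0.5423 0.0676 0.0405] farR [0.6075 0.0667 0.0405] farL [0.6089 0.1083 0.0405] nearL [0.5401 0.1063 0.0405]
stile near edge [0.6171 0.1713 0.0405] [ 0.6219 -0.0104  0.0405]
```

View pics/z25.png

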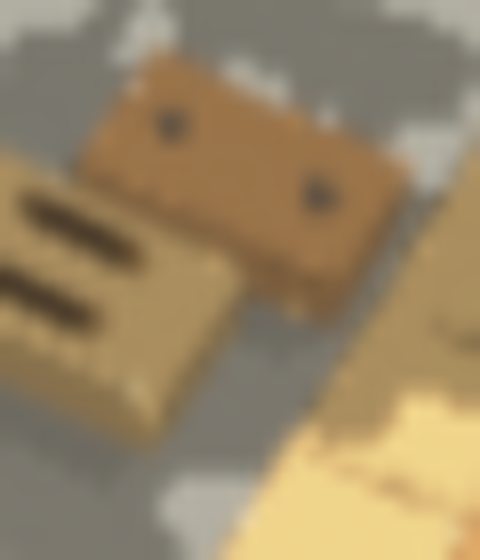

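The rail top and block top are now in one plane: rail side y≈0.063, block face≈0.067, stile face≈0.617 to 0.621, rail end≈0.591. I'll advance 18 mm.

```bash
python3 -m crank '{"claw":[0,0,0,0,0,0,0,0],"delta_pos":[[-0.1,0,0],[-0.2,0,0],[-0.35,0,0],[-0.5,0,0],[-0.6,0,0],[-0.68,0.0,0],[-0.72,0,0],[-0.72,0,0]],"roll":[0,0,0,0,0,0,0,0]}'
python3 -c "
from h import *
f=[]
for k in range(4):
  c=grab('scene','scene26');f.append(robot.observe()['contact_force'])
o=robot.observe();print(o['tool_pos'],o['tool_rot'],np.mean(f,0),o['torque'],o['time']);t=o['tool_pos']
a=cv2.resize(c['color'][195:235,265:315],None,fx=14,fy=14,interpolation=cv2.INTER_CUBIC)
cv2.imwrite('pics/z26.png',a)"
```

```text
time: 25.28
tool_pos: [0.4892, 0.0384, -0.0133]
tool_rot: [3.142, 0.0, -3.125]
contact_force: [0.4, -0.2, -0.8]
opening: 0.0446
[ 0.48879138  0.03845843 -0.01325259] [ 3.14151498e+00 -2.01599818e-04 -3.12512125e+00] [-0.08429503 -0.1979554  -1.89315578] [ 0.01831668 -0.03284119  0.00089345] 25.4833
```

View pics/z26.png

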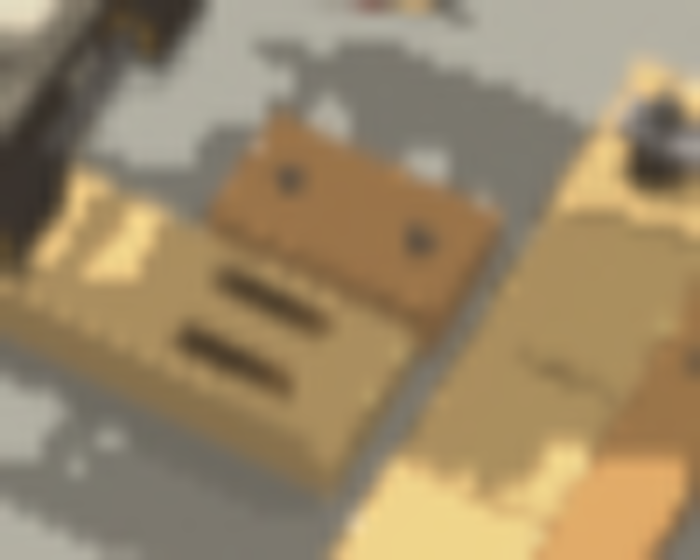

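```bash
python3 -m crank '{"claw":[0,0,0,0,0,0,0,0],"delta_pos":[[0,0.03,0],[0,0.06,0],[0,0.09,0],[0,0.12,0],[0,0.12,0],[0,0.12,0],[0,0.12,0],[0,0.12,0]],"roll":[0,0,0,0,0,0,0,0]}'
python3 -c "
from h import *
f=[]
for k in range(3):
  c=grab('scene','scene27');f.append(robot.observe()['contact_force'])
o=robot.observe();print(o['tool_pos'],o['tool_rot'],np.mean(f,0),o['torque'],o['time'])"
python3 -m crank '{"claw":[0,0,0,0,0,0,0,0],"delta_pos":[[0,0.02,0],[0,0.04,0],[0,0.06,0],[0,0.06,0],[0,0.06,0],[0,0.06,0],[0,0.06,0],[0,0.06,0]],"roll":[0,0,0,0,0,0,0,0]}'
python3 -c "
from h import *
f=[]
for k in range(3):
  c=grab('scene','scene27');f.append(robot.observe()['contact_force'])
o=robot.observe();print(o['tool_pos'],o['tool_rot'],np.mean(f,0),o['torque'],o['time'])"
```

```text
time: 26.15
tool_pos: [0.4889, 0.0414, -0.0132]
tool_rot: [3.142, 0.0, -3.125]
contact_force: [-0.2, 0.2, -2.3]
opening: 0.0444
[ 0.48894297  0.04143735 -0.01324133] [ 3.14149784e+00  2.90637463e-05 -3.12520462e+00] [-0.09949375  0.15477465 -1.24683129] [0.08429886 0.04600011 0.04443432] 26.3
time: 26.97
tool_pos: [0.4889, 0.0429, -0.0132]
tool_rot: [3.142, 0.0, -3.125]
contact_force: [0.9, -0.3, -0.9]
opening: 0.0447
[ 0.48889903  0.04291863 -0.0132416 ] [ 3.14149222e+00  2.80724836e-05 -3.12527372e+00] [-0.04684447  0.19320703 -1.57119729] [0.06098949 0.03524226 0.00801732] 27.1167
```

```bash
python3 -m crank '{"claw":[0,0,0,0,0,0,0,0],"delta_pos":[[0,0.02,0],[0,0.04,0],[0,0.06,0],[0,0.06,0],[0,0.06,0],[0,0.06,0],[0,0.06,0],[0,0.06,0]],"roll":[0,0,0,0,0,0,0,0]}'
python3 -c "
from h import *
f=[]
for k in range(3):
  c=grab('scene','scene27');f.append(robot.observe()['contact_force'])
o=robot.observe();print(o['tool_pos'],o['tool_rot'],np.mean(f,0),o['torque'],o['time'])
a=cv2.resize(c['color'][195:235,265:315],None,fx=14,fy=14,interpolation=cv2.INTER_CUBIC)
cv2.imwrite('pics/z27.png',a)"
```

```text
time: 27.78
tool_pos: [0.4889, 0.0444, -0.0132]
tool_rot: [3.142, 0.0, -3.125]
contact_force: [-0.6, 0.5, -1.4]
opening: 0.0447
[ 0.48890045  0.0444518  -0.01324234] [ 3.14150538e+00  5.68168663e-05 -3.12514694e+00] [ 0.06100176 -0.21254083 -1.8014794 ] [ 0.00373579  0.00353629 -0.02748612] 27.9333
```

View pics/z27.png

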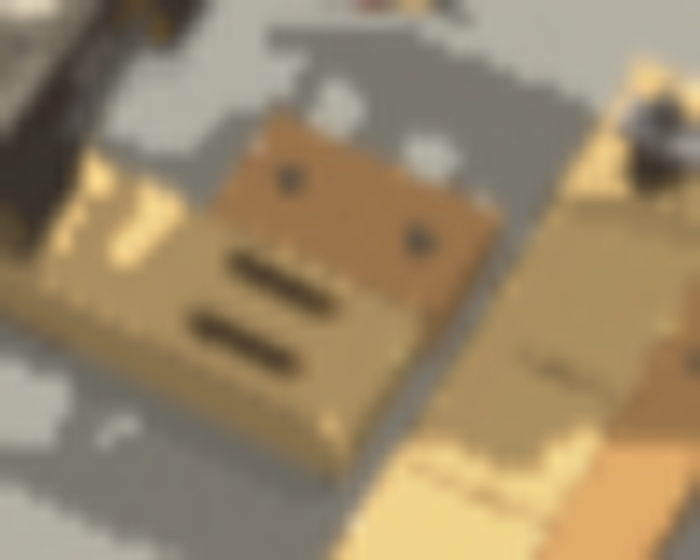

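```bash
python3 -m crank '{"claw":[0,0,0,0,0,0,0,0],"delta_pos":[[0,0.02,0],[0,0.04,0],[0,0.05,0],[0,0.05,0],[0,0.05,0],[0,0.05,0],[0,0.05,0],[0,0.05,0]],"roll":[0,0,0,0,0,0,0,0]}'
python3 -c "
from h import *
f=[]
for k in range(3):
  c=grab('top','top28');f.append(robot.observe()['contact_force'])
o=robot.observe();print(o['tool_pos'],o['tool_rot'],np.mean(f,0),o['torque'],o['time'])
a=cv2.resize(c['color'][130:200,240:310],None,fx=8,fy=8,interpolation=cv2.INTER_CUBIC)
cv2.imwrite('pics/z28.png',a)"
```

```text
time: 28.6
tool_pos: [0.4889, 0.0456, -0.0132]
tool_rot: [-3.142, 0.0, -3.125]
contact_force: [-0.4, -3.1, -1.2]
opening: 0.0448
[ 0.48885357  0.04553161 -0.0132344 ] [-3.14150061e+00 -3.67954585e-06 -3.12523607e+00] [-0.43396342 -3.2121682  -1.44240459] [-0.56981347  0.10672173 -0.15597017] 28.75
```

View pics/z28.png

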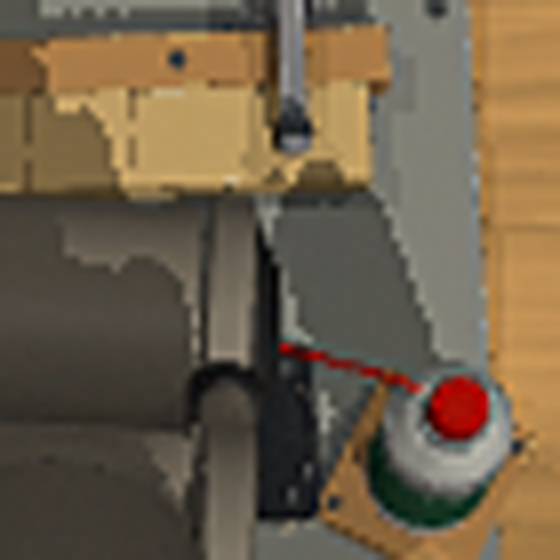

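The block was touched (Fy -3.2 N) at y=0.0455. I'll back off 1 mm and lower onto the board.

```bash
python3 -m crank '{"claw":[0,0,0,0,0,0,0,0],"delta_pos":[[0,-0.02,0],[0,-0.04,0],[0,-0.04,0.02],[0,-0.04,0.04],[0,-0.04,0.06],[0,-0.04,0.06],[0,-0.04,0.06],[0,-0.04,0.06]],"roll":[0,0,0,0,0,0,0,0]}'
python3 -c "
from h import *
f=[]
for k in range(3):
  c=robot.read_camera('scene');f.append(robot.observe()['contact_force'])
o=robot.observe();print(o['tool_pos'],o['tool_rot'],np.mean(f,0),o['torque'],o['time'])"
```

```text
time: 29.42
tool_pos: [0.4889, 0.0449, -0.0143]
tool_rot: [3.141, 0.0, -3.125]
contact_force: [-1.4, 1.3, 5.2]
opening: 0.0443
[ 0.4889461   0.04490092 -0.01429282] [ 3.14133965e+00  4.12305144e-04 -3.12505308e+00] [-1.74511844  0.93122794  6.31890888] [ 0.18164532  0.37891562 -0.00924009] 29.5667
```

```bash
python3 -m crank '{"claw":[0,0,0,0,0,0,0,0],"delta_pos":[[0,0,-0.02],[-0.04,0,-0.02],[-0.08,0,-0.02],[-0.12,0,-0.02],[-0.16,0,-0.02],[-0.2,0,-0.02],[-0.2,0,-0.02],[-0.2,0,-0.02]],"roll":[0,0,0,0,0,0,0,0]}'
python3 -c "
from h import *
f=[]
for k in range(3):
  c=grab('scene','scene29');f.append(robot.observe()['contact_force'])
o=robot.observe();print(o['tool_pos'],o['tool_rot'],np.mean(f,0),o['torque'],o['time'])
a=cv2.resize(c['color'][195:235,265:315],None,fx=14,fy=14,interpolation=cv2.INTER_CUBIC)
cv2.imwrite('pics/z29.png',a)"
```

```text
time: 30.23
tool_pos: [0.4942, 0.0447, -0.0143]
tool_rot: [3.142, 0.001, -3.125]
contact_force: [0.9, -0.5, -0.2]
opening: 0.0445
[ 0.49397006  0.04476305 -0.01427752] [ 3.14153151e+00  2.01003891e-04 -3.12517131e+00] [-0.05289395  0.14216043 -0.7450539 ] [ 0.07331879  0.00917106 -0.0015219 ] 30.3833
```

View pics/z29.png

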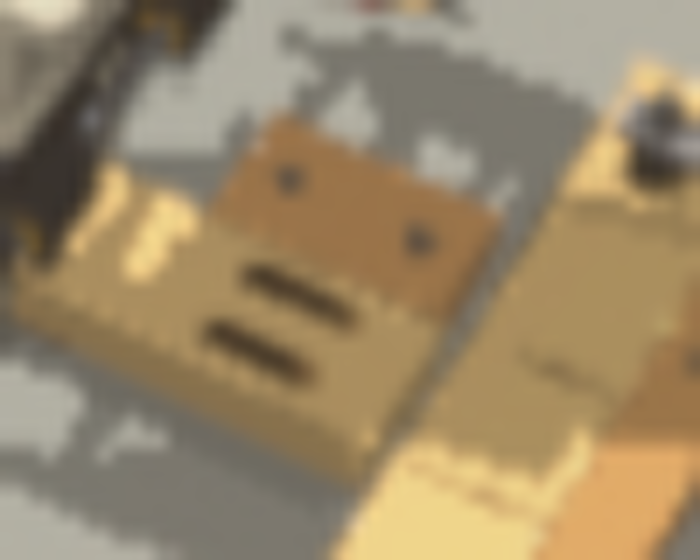

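About 4 mm is left to the stile. Creeping on.

```bash
python3 -m crank '{"claw":[0,0,0,0,0,0,0,0],"delta_pos":[[-0.02,0,0],[-0.04,0,0],[-0.06,0,0],[-0.08,0,0],[-0.1,0,0],[-0.1,0,0],[-0.1,0,0],[-0.1,0,0]],"roll":[0,0,0,0,0,0,0,0]}'
python3 -c "
from h import *
o=robot.observe();print(o['tool_pos'],o['contact_force'],o['time'])"
python3 -m crank '{"claw":[0,0,0,0,0,0,0,0],"delta_pos":[[-0.01,0,0],[-0.02,0,0],[-0.03,0,0],[-0.04,0,0],[-0.04,0,0],[-0.04,0,0],[-0.04,0,0],[-0.04,0,0]],"roll":[0,0,0,0,0,0,0,0]}'
```

```text
time: 31.05
tool_pos: [0.4964, 0.0448, -0.0143]
tool_rot: [3.142, 0.0, -3.125]
contact_force: [-0.2, 0.0, -1.0]
opening: 0.0442
[ 0.49642461  0.04480911 -0.01425521] [-0.18879461  0.01498075 -1.00508973] 31.05
time: 31.72
tool_pos: [0.4974, 0.0448, -0.0142]
tool_rot: [3.142, 0.0, -3.125]
contact_force: [1.3, 0.1, -0.7]
opening: 0.0449
```

```bash
python3 -m crank '{"claw":[0,0,0,0,0,0,0,0],"delta_pos":[[-0.01,0,0],[-0.02,0,0],[-0.03,0,0],[-0.04,0,0],[-0.04,0,0],[-0.04,0,0],[-0.04,0,0],[-0.04,0,0]],"roll":[0,0,0,0,0,0,0,0]}'
python3 -m crank '{"claw":[0,0,0,0,0,0,0,0],"delta_pos":[[-0.01,0,0],[-0.02,0,0],[-0.03,0,0],[-0.04,0,0],[-0.04,0,0],[-0.04,0,0],[-0.04,0,0],[-0.04,0,0]],"roll":[0,0,0,0,0,0,0,0]}'
```

```text
time: 32.38
tool_pos: [0.4984, 0.0449, -0.0142]
tool_rot: [3.142, 0.0, -3.125]
contact_force: [0.4, -0.6, -1.2]
opening: 0.0443
time: 33.05
tool_pos: [0.4994, 0.0449, -0.0142]
tool_rot: [3.141, 0.0, -3.125]
contact_force: [0.4, -0.7, -1.4]
opening: 0.0448
```

```bash
python3 -m crank '{"claw":[0,0,0,0,0,0,0,0],"delta_pos":[[-0.01,0,0],[-0.02,0,0],[-0.03,0,0],[-0.04,0,0],[-0.04,0,0],[-0.04,0,0],[-0.04,0,0],[-0.04,0,0]],"roll":[0,0,0,0,0,0,0,0]}'
python3 -c "
from h import *
c=grab('scene','scene30')
a=cv2.resize(c['color'][195:235,265:315],None,fx=14,fy=14,interpolation=cv2.INTER_CUBIC)
cv2.imwrite('pics/z30.png',a)"
```

```text
time: 33.72
tool_pos: [0.5004, 0.0449, -0.0142]
tool_rot: [3.141, 0.0, -3.125]
contact_force: [0.1, 0.5, -1.7]
opening: 0.0448
```

View pics/z30.png

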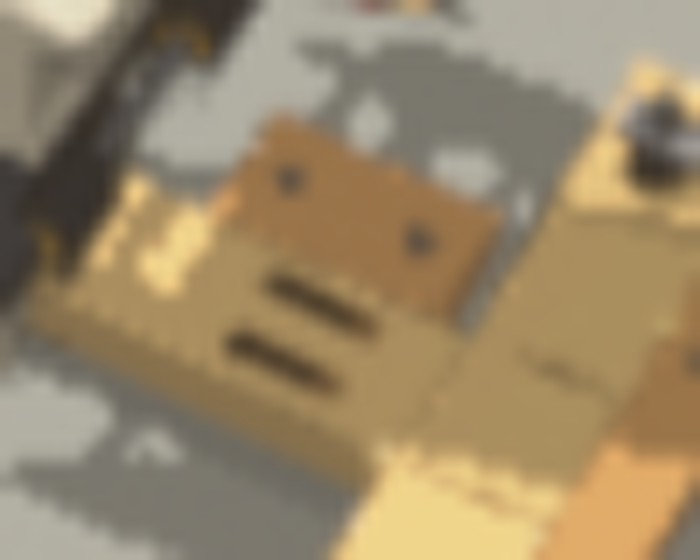

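Almost touching. Next 1 mm step.

```bash
python3 -m crank '{"claw":[0,0,0,0,0,0,0,0],"delta_pos":[[-0.01,0,0],[-0.02,0,0],[-0.03,0,0],[-0.04,0,0],[-0.04,0,0],[-0.04,0,0],[-0.04,0,0],[-0.04,0,0]],"roll":[0,0,0,0,0,0,0,0]}'
```

```text
time: 34.43
tool_pos: [0.5006, 0.0449, -0.0143]
tool_rot: [3.142, -0.001, -3.125]
contact_force: [-5.3, -1.0, 3.1]
opening: 0.0448
```

```bash
python3 -m crank '{"claw":[0,0,0,0,0,0,0,0],"delta_pos":[[-0.01,0,0],[-0.02,0,0],[-0.02,0,0],[-0.02,0,0],[-0.02,0,0],[-0.02,0,0],[-0.02,0,0],[-0.02,0,0]],"roll":[0,0,0,0,0,0,0,0]}'
python3 -c "
from h import *
f=[]
for k in range(4):
  c=robot.read_camera('scene');f.append(robot.observe()['contact_force'])
o=robot.observe();print(o['tool_pos'],o['tool_rot'],np.mean(f,0),o['torque'],o['time'])"
```

```text
time: 35.1
tool_pos: [0.5006, 0.0449, -0.0143]
tool_rot: [3.142, -0.002, -3.125]
contact_force: [-7.1, -0.6, 3.9]
opening: 0.0443
[ 0.50055184  0.04490754 -0.01429478] [ 3.14151116e+00 -2.48139986e-03 -3.12497456e+00] [-7.08450493 -0.84579981  4.17905089] [-0.10896374  1.08836832 -0.00284775] 35.3
```

```bash
python3 -m crank '{"claw":[0,0,0,0,0,0,0,0],"delta_pos":[[-0.01,0,0],[-0.02,0,-0.01],[-0.03,0,-0.01],[-0.04,0,-0.01],[-0.05,0,-0.01],[-0.06,0,-0.01],[-0.07,0,-0.01],[-0.07,0,-0.01]],"roll":[0,0,0,0,0,0,0,0]}'
python3 -c "
from h import *
f=[]
for k in range(4):
  c=grab('scene','scene31f');f.append(robot.observe()['contact_force'])
o=robot.observe();print(o['tool_pos'],o['tool_rot'],np.mean(f,0),o['torque'],o['time'])
a=cv2.resize(c['color'][190:235,255:320],None,fx=12,fy=12,interpolation=cv2.INTER_CUBIC)
cv2.imwrite('pics/z31.png',a)"
```

```text
time: 35.97
tool_pos: [0.5004, 0.0449, -0.0143]
tool_rot: [3.141, -0.006, -3.125]
contact_force: [-11.9, -2.1, 6.9]
opening: 0.0444
[ 0.50043463  0.04493483 -0.01430718] [ 3.14143014 -0.00617354 -3.12490336] [-11.7361778   -2.21853361   7.58560329] [-0.23132627  1.83042003 -0.03387546] 36.1667
```

View pics/z31.png

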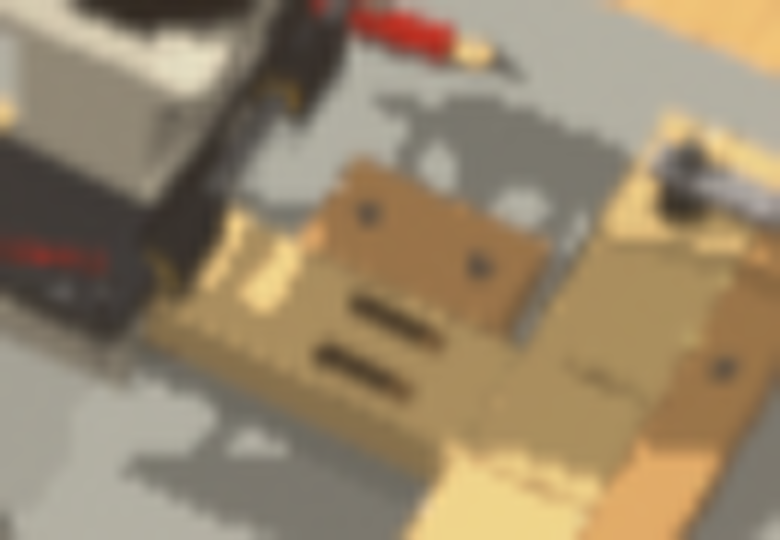

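```bash
python3 -m crank '{"claw":[0,0,0,0,0,0,0,0],"delta_pos":[[-0.01,0,0],[-0.02,0,-0.01],[-0.03,0,-0.01],[-0.04,0,-0.01],[-0.05,0,-0.01],[-0.05,0,-0.01],[-0.05,0,-0.01],[-0.05,0,-0.01]],"roll":[0,0,0,0,0,0,0,0]}'
python3 -c "
from h import *
f=[]
for k in range(5):
  c=grab('scene','scene32f');f.append(robot.observe()['contact_force'])
o=robot.observe();print(o['tool_pos'],o['tool_rot'],np.mean(f,0),o['torque'],o['opening'],o['time'])"
```

```text
time: 36.83
tool_pos: [0.5003, 0.0449, -0.0143]
tool_rot: [3.141, -0.009, -3.125]
contact_force: [-15.3, -1.4, 9.0]
opening: 0.0444
[ 0.5003508   0.04491725 -0.01430285] [ 3.14144273 -0.0088401  -3.12476736] [-14.73612134  -2.63312044   8.54562393] [-0.38638113  2.30686548 -0.03805931] 0.04450512137982967 37.0833
```

```bash
python3 -m crank '{"claw":[0,0,0,0,0,0,0,0],"delta_pos":[[0,0,0],[0,0,0],[0,0,0],[0,0,0],[0,0,0],[0,0,0],[0,0,0],[0,0,0]],"roll":[0,0,0,0,0,0,0,0]}'
python3 -c "
from h import *
c=grab('scene','scene33f');o=robot.observe();print(o['contact_force'],o['time'])
f=lambda x,y,z=.04:px(c,(x+.5)/12-.5+255,(y+.5)/12-.5+190,z)
cv2.imwrite('pics/f.png',cv2.resize(c['color'],(800,600),interpolation=cv2.INTER_CUBIC))
a=cv2.resize(c['color'][190:235,255:320],None,fx=12,fy=12,interpolation=cv2.INTER_CUBIC);cv2.imwrite('pics/z33.png',a)"
```

```text
time: 37.75
tool_pos: [0.5003, 0.0449, -0.0143]
tool_rot: [3.141, -0.009, -3.125]
contact_force: [-15.3, -2.7, 9.0]
opening: 0.0445
[-14.66684501  -2.51113979   8.67367894] 37.8
```

View pics/f.png

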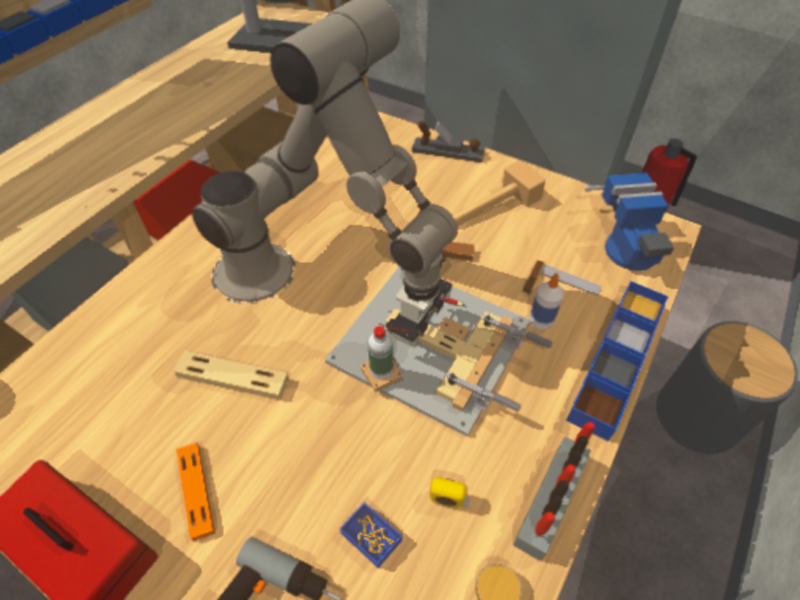

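View pics/z33.png

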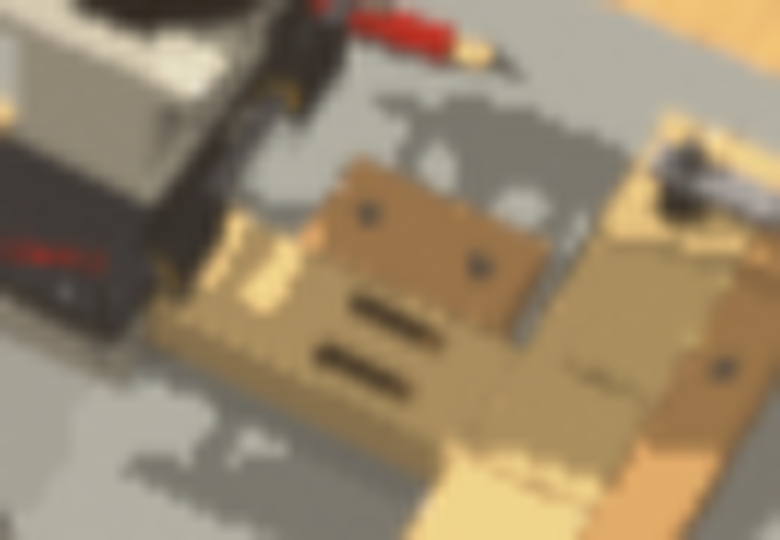

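The rail is flat and pocket holes up, its end on the stile around (500,390) and its side on the block. The push is steady and the other things look unmoved, so I'm handing in.

```bash
python3 -c "
from cell import robot
print(robot.hand_in())"
```

```text
the job is handed in; nothing more can be done
None
```

I pressed the can's cap fully down and let it spring back. I then took the smaller pine rail, set it flat in the corner and handed in at 37.8 s of the 72 s, still holding and pushing it.

**Cap:** the force rose to 9.6 N at the bottom, past the 5 N it needs. Its return was not measured separately; the last picture shows the fingers clear of it.

**Rail:** it bears on the stile, and its side was felt against the stop block (a 3.2 N touch, then backed off about 0.7 mm). The last picture shows it flat, pocket holes up and seated.

**Push:** the wrist force was steady at 14.7 N towards the stile, with about 2.5 N sideways and 9 N down. Less friction on the board and block, I estimate 10 to 12 N at the stile; the state does not report that contact force.

**Tilt:** the tool is 0.5 degrees off vertical under the push, and its yaw is within about 0.2 degrees of the jig.

**Other things:** the loose things visible in the last scene view look unmoved. I compared them by eye and did not measure them.

**Disagreements:**
- The fingertips are physically about 37 mm higher than the reported TCP. The cap touch, board touch and pictures all agree on this, so I worked with that offset.
- The two cameras differed by up to 7 mm on the stile and the block, so I settled both by touch.

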